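# Disinfect a curing-light handle on all four sides and dock it

### The arm

A 6-joint arm with a two-finger parallel gripper is mounted at the origin on the work surface. World frame = base frame: x ahead of the robot, y to its left, z up, the work surface at z = 0. Lengths are in m, angles in degrees, forces in N, time in s.
With the tool pointing down it reaches from about 0.4 to 0.825 m from the base axis. Payload 7 kg.
Tool frame: the origin (TCP) lies midway between the tips of the shut fingers; the grasp point (between the pads) lies 19 mm behind it; z points along the fingers, y is the line along which they close (so a half turn about z gives the same grasp; the last joint's range is limited). The gripper opens to 88 mm and grips with 3 to 60 N. Pads are 19 mm wide; open, the fingers measure 130 mm over their backs; the gripper's body (78 mm by 193 mm) begins 47 mm behind the grasp point.
Start: joints at [-56.832, 20.546, 0.682, 0, -70.136, -16.507], TCP at [0.194, -0.647, 0.2] pointing down, gripper open.
Joint ranges: [-176.03, 176.03], [-82.01, 121.73], [-58.28, 71.71], [-173.87, 95.51], [-174.79, -0.11], [-173.66, 173.66]. Speed limits (degrees/s): [136.94, 136.94, 172.46, 180, 180, 180].

### API

Orientations are given as [roll, pitch, yaw] about the fixed x, y, z axes, in that order (R = Rz(yaw) Ry(pitch) Rx(roll)).
In Python, from plant import get_state, optics, order gives the robot as it stands. The module is installed in compiled form; this text tells all that it offers.
- The arm moves only by the tool send_rows, never from a script. Its argument "moves" is a list of rows, each an object with "slide": the shift along the tool's x, y, z as a fraction of full scale, a list of three; "turn": the turn about the tool's z as a fraction of full scale; "gripper": the opening, from 0 (shut) to 1 (fully open). A call has exactly 5 rows; each row is the pose to reach, as a shift and turn from the pose commanded when the call began, along the tool's axes at that moment; what a row does not reach only later rows make up. Full scale, the value 1, is 150 mm for a shift and 90 degrees for a turn. A row lasts 1/12 s, in which the tool goes at most 41.7 mm and 7.16 degrees, less where a joint would pass 70% of its speed; a pose out of reach is approached as far as the arm can. A call with a number of a shift or a turn outside -1 to 1 is refused whole. A call with a gripper value outside its range is refused whole. The fingers move at their own pace and stop on an object; "newtons" is the grip in N (left out, the last holds). Time passes only in rows, so rows that repeat a pose let the fingers close, or fill a call up. It gives the time, the measured TCP pose, the force, the opening and the grip force at its end, in the units of the state.
- get_state(): the state, without advancing time (a new reading comes with each control period).
- optics.capture(name): name is "scene" or "top"; returns a dict with "img" (420x560x3 uint8, red, green, blue), "intrinsics" (3x3 intrinsics, pixels), "dist" ([k1, k2, p1, p2, k3] as OpenCV has them; the pictures are not rectified), "origin" and "attitude" of the camera in the world. Camera axes: x right, y down, z forward; pixel columns grow to the right and rows downward; lengths in m; the calibration is good to about 2 mm. A picture is of the moment at which its call begins. There is no depth.
- order.close_job(): hands the job in; it is judged then, once.
Trained networks look in the newest picture that a camera, given by its name, has taken for a name from the list of things; names that differ only in an ending like _2 or _b are one class to them, and where a whole thing is asked for, a point or a joint stands for the part that bears it (a point fixed in the world has none). Each returns a list of dicts, best first, with "p" (0 to 1); they miss things now and then, are a little off and sometimes report something else, mostly with a low value. They report only what shows in the picture. A call takes as long as a camera call. They do not tell look-alikes from the thing itself.
- optics.look_for(camera, name): "location" ([x, y, z] in m, in world coordinates, good to about 4 mm: the middle of the surface that is visible of it).
The state is a dict: "time_s": time; "joints": joint angles; "qd": joint speeds; "joint_torque": joint torques, N m; "tcp_pos": TCP position; "eef_rot": TCP orientation; "contact_force": force on the tool from outside, world axes, zero at the start; "moment": the same for the moment, N m; "gripper_width": finger opening in m; "gripper_force": force on a finger pad.
Only numpy, scipy, OpenCV 4.12 (cv2) and the standard library are available. Lean on these libraries where they do the work, as an engineer would, in place of code of your own. Each camera call takes 0.05 s, during which the arm holds its last target. There are 200 camera calls.

### The job

Disinfect the silver curing-light handle under the UV lamp: hold its head end square in front of the lamp window, close to it (a gap of about 15 mm) and centred, about one second per side - first the side with the row of slots, then the bare side opposite. Then lay the handle in the steel V-rest, let go, take it again a quarter turn round, and show the side with the round key and last the side with the single long slit; the handle is held level throughout each showing. Finally press the handle down past the sprung jaw until it sits home in both forks of the white charging dock, and let go; never touch the lamp, and leave the other things on the counter where they are.

Things in the scene. Friction and masses are not known exactly. Their poses are not given: they have to be found in the camera images.
- handle: silver square bar, 32 x 32 mm section, about 0.2 kg; starts lying on the counter, key side up. Origin on its long axis at the place to grip. x runs along it to the head: bar from x = -60 mm (black tail band) to +100, then a black nozzle 18 mm across to +112; tail half heavier, centre of mass near x = +5. Slotted side at +y, bare at -y, key at +z, slit at -z
- side_vent (a point): centre of the shown area on the slotted side (row of four short black cross slots): handle frame (65, 16, 0) mm; axes as the handle's; the side faces handle +y
- side_bare (a point): centre of the shown area on the bare side (no marking), across from the slots: handle frame (65, -16, 0) mm; faces handle -y
- side_key (a point): centre of the shown area on the key side (one black disc 21 mm across): handle frame (65, 0, 16) mm; faces handle +z
- side_back (a point): centre of the shown area on the slit side (one black slit 42 mm long, along the bar), across from the key: handle frame (65, 0, -16) mm; faces handle -z
- lamp_window (a point): centre of the lamp's round window, 56 mm above the counter; x points level into the lamp, z up. A side being shown lies at negative x (x = -15 mm for a gap of 15 mm) and faces +x
- vrest_axis (a point): middle of the V-rest's groove line, 80 mm above the counter, axes as the rest's. A handle lying in the groove has its long axis on this line, its four sides at 45 degrees, and its origin near this point (so both supports carry it); its head may point to +x or -x
- dock_seat (a point): where the handle's origin sits when home: 50 mm above the counter, axes as the dock's (fork floors 16 mm below). Handle level along x, sides upright, either end first, any side up. Jaw at +y: lead-in slopes from 38 mm above this point (y = +20 mm) to a nose 18 mm above (y = +12 mm); pressing the bar down spreads it (about 5 to 15 N), then it snaps over the bar's top
- dappen: small glass dish, 52 mm across, 30 mm high; bystander, origin at the centre of its underside; leave it alone
- dish: open steel dish 100 x 70 x 18 mm; bystander, origin at the centre of its underside; leave it alone
- mirror: steel dental mirror lying down, 146 mm long, 9 mm thick; bystander, origin at the centre of its underside; leave it alone
- syringe: grey paste syringe lying down, 116 mm long, 16 mm thick, 30 mm wide at its flange; bystander, origin at the centre of its underside; leave it alone
- paste: white jar, 48 mm across, 38 mm high; bystander, origin at the centre of its underside; leave it alone
- shield: flat orange hand shield with a white stem, 115 mm long, 5 mm thick; bystander, origin at the centre of its underside; leave it alone
- rinse: white bottle with a blue cap, 52 mm across, 130 mm high; bystander, origin at the centre of its underside; leave it alone
- lamp: fixed white UV lamp; origin under its centre, z up, window facing -x. Window plane 65 mm in front of the origin, at the end of a grey snout 60 mm across and 27 mm long; housing 90 mm wide (y), 75 mm deep, top 92 mm above the counter; foot 120 x 100 x 12 mm, whose front edge is 5 mm behind the window plane
- vrest: fixed steel V-rest; origin under its centre, groove along x, z up. Two V supports, 8 mm thick, at x = -42 and +42 mm (76 mm free between them for fingers), on a foot 120 x 70 x 8 mm. V walls at 45 degrees; their arms reach 33 mm to either side of the groove line and 6 mm above it. Rest and dock may change places
- dock: fixed white charging dock; origin under its centre, bar direction x, z up, foot 120 x 110 x 10 mm. Two fork clips, 8 mm thick, at x = -42 and +42 mm (76 mm free between them for fingers), 36 mm wide inside; fixed walls at -y rise to 87 mm above the counter, flaring outwards at the top; low walls and the sprung grey jaw at +y
- jaw (a joint): turn of the sprung jaw about its low hinge along the dock's x: 0 = closed (as found, by spring), grows to about 0.07 rad as the bar passes, stop at 0.5
Things that resemble listed ones, but are neither listed nor needed, are in the scene too. What is shaped like the dock but green is not meant.

How it is judged (in metres and radians):
On the way, in this order (a step that is already met when the one before it is completed fails the run):
1. the slotted side is shown to the window, level, square and centred, for 0.6 s (x of side_vent in the frame of lamp_window between -0.028 and -0.002 m and y of side_vent in the frame of lamp_window between -0.015 and 0.015 m and z of side_vent in the frame of lamp_window between -0.015 and 0.015 m and angle between the y axis of handle and the x axis of lamp_window, either way round below 0.17 rad and angle between handle's own x axis and vertical between 1.37 and 1.77 rad), for 0.6 s.
2. the bare side is shown to the window for 0.6 s (x of side_bare in the frame of lamp_window between -0.028 and -0.002 m and y of side_bare in the frame of lamp_window between -0.015 and 0.015 m and z of side_bare in the frame of lamp_window between -0.015 and 0.015 m and angle between the y axis of handle and the x axis of lamp_window, either way round below 0.17 rad and angle between handle's own x axis and vertical between 1.37 and 1.77 rad), for 0.6 s.
3. the handle lies in the V-rest, let go (x of handle in the frame of vrest_axis between -0.025 and 0.025 m and y of handle in the frame of vrest_axis between -0.006 and 0.006 m and z of handle in the frame of vrest_axis between -0.006 and 0.006 m and angle between the x axis of handle and the x axis of vrest_axis, either way round below 0.12 rad and contact force between handle and the fingers below 0.1 N), for 0.1 s.
4. the key side is shown to the window for 0.6 s (x of side_key in the frame of lamp_window between -0.028 and -0.002 m and y of side_key in the frame of lamp_window between -0.015 and 0.015 m and z of side_key in the frame of lamp_window between -0.015 and 0.015 m and angle between the z axis of handle and the x axis of lamp_window, either way round below 0.17 rad and angle between handle's own x axis and vertical between 1.37 and 1.77 rad), for 0.6 s.
5. the slit side is shown to the window for 0.6 s (x of side_back in the frame of lamp_window between -0.028 and -0.002 m and y of side_back in the frame of lamp_window between -0.015 and 0.015 m and z of side_back in the frame of lamp_window between -0.015 and 0.015 m and angle between the z axis of handle and the x axis of lamp_window, either way round below 0.17 rad and angle between handle's own x axis and vertical between 1.37 and 1.77 rad), for 0.6 s.
At the end, for the whole second after the job is handed in: The handle sits home in both forks of the dock: its origin within 25 mm along the dock, 5 mm across and 4 mm in height of the seat point, its long axis within 0.1 rad of the dock's, the jaw closed over it (below 0.04 rad), the handle at rest and let go (x of handle in the frame of dock_seat between -0.025 and 0.025 m and y of handle in the frame of dock_seat between -0.005 and 0.005 m and z of handle in the frame of dock_seat between -0.004 and 0.004 m and angle between the x axis of handle and the x axis of dock_seat, either way round below 0.1 rad and value of joint jaw below 0.04 rad and linear speed of handle below 0.02 m/s and contact force between handle and the fingers below 0.1 N); the robot touches nothing.
It fails at once if the lamp is touched (over 1 N) (contact force between lamp and anything else above 1 N).
It fails at once if a bystander on the counter is moved by more than 30 mm (distance of any of dappen, dish, mirror, syringe, paste, shield, rinse from where it was at the start of the episode above 0.03 m).
It also fails if it takes over 72 s, if anything falls off the work surface, if the arm or the gripper's body presses on something with over 40 N, if the wrist force passes 120 N, or if a joint passes its speed limit or range.

## Working session

There is one attempt and no reset: what is moved stays moved. The work goes in short steps, Python scripts to look and compute and a tool call to move; the robot and the scene stay as the last step left them, time stands still between calls to the robot, and variables do not carry over. Pictures are saved under pics/ and viewed, at most 10 in all, crops included, and the job is handed in when it is done.

Besides the shell and the picture viewer there is one more tool, called after "Emit:" as name([rows], argument=value, ...), one row to a line, values as JSON. send_rows: Moves the arm, as the interface text tells. Shift numbers are shares of 150 mm and turn numbers shares of 90 degrees, none past 1 either way. Its arguments: {"type":"object","properties":{"moves":{"type":"array"},"newtons":{"type":"number"}},"required":["moves"]}

```bash
mkdir -p pics; python3 - <<'E'
from plant import get_state, optics
import cv2,numpy as np
print(get_state())
for c in ["top","scene"]:
    d=optics.capture(c)
    cv2.imwrite(f"pics/{c}0.png",cv2.cvtColor(d["img"],cv2.COLOR_RGB2BGR))
    print(c,np.round(d["intrinsics"],1).tolist(),np.round(d["dist"],4),np.round(d["origin"],4),d["attitude"])
    for n in ["handle","side_vent","side_key","lamp","vrest","dock","jaw","dappen","dish","mirror","syringe","paste","shield","rinse"]:
        print(n,[(round(r["p"],2),np.round(r["location"],3).tolist()) for r in optics.look_for(c,n)[:3]])
E
```

```text
{'time_s': 0.0, 'joints': array([-5.68316977e+01,  2.05900297e+01,  6.34624256e-01, -2.04105987e-02,
       -7.01355078e+01, -1.65087330e+01]), 'qd': array([ 0.05621374,  0.03919011, -0.0854875 ,  0.03978652, -0.0167812 ,
       -0.01920378]), 'joint_torque': array([-8.73603381e-05, -5.82721031e+01,  2.93052417e+01,  6.99706078e+00,
        6.96653282e-03, -2.21646551e-04]), 'tcp_pos': array([ 0.19335714, -0.64616574,  0.19934413]), 'eef_rot': array([ 1.79907382e+02, -7.44013965e-03, -1.63347375e+02]), 'contact_force': array([-0.38382027,  0.57050781, -1.08090675]), 'moment': array([-0.0147696 ,  0.04560057,  0.00242097]), 'gripper_force': 0.0, 'gripper_width': 0.08750132915597372}
top [[450.6, 0.0, 283.1], [0.0, 450.6, 208.3], [0.0, 0.0, 1.0]] [-0.0074  0.      0.      0.      0.    ] [0.4005 0.0353 1.1972] [-1.73677228e+02 -1.00842771e-01 -8.95444430e+01]
handle [(0.73, [0.452, -0.066, 0.032])]
side_vent [(0.6, [0.445, -0.071, 0.033])]
side_key [(0.96, [0.449, -0.069, 0.034]), (0.66, [0.516, 0.322, 0.063]), (0.46, [0.688, -0.361, 0.003])]
lamp [(0.96, [0.648, 0.077, 0.088]), (0.51,
[... 978 characters left out ...]
e_key [(0.84, [0.46, -0.059, 0.035]), (0.62, [0.529, 0.299, 0.011])]
lamp [(0.68, [0.677, 0.109, 0.068]), (0.16, [0.641, 0.196, 0.02])]
vrest [(0.87, [0.481, -0.266, 0.008]), (0.5, [0.639, 0.438, 0.04])]
dock [(0.94, [0.322, 0.355, 0.012]), (0.57, [0.53, 0.299, 0.008])]
jaw [(0.53, [0.51, 0.322, 0.066]), (0.53, [0.312, 0.387, 0.07])]
dappen [(0.71, [0.64, 0.194, 0.021])]
dish [(0.65, [0.663, -0.212, 0.006])]
mirror [(0.44, [0.348, 0.186, 0.01])]
syringe [(0.52, [0.479, -0.266, 0.004]), (0.48, [0.332, -0.171, 0.014])]
paste [(0.77, [0.641, 0.437, 0.039]), (0.36, [0.466, -0.059, 0.031])]
shield [(0.54, [0.688, -0.358, 0.008])]
rinse [(0.68, [0.677, 0.109, 0.068]), (0.59, [0.746, 0.317, 0.08])]
```

View pics/top0.png

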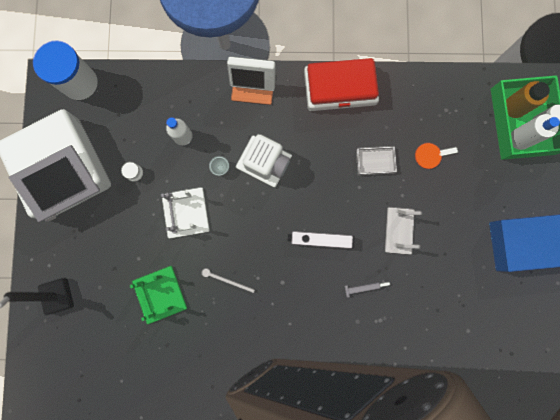

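View pics/scene0.png

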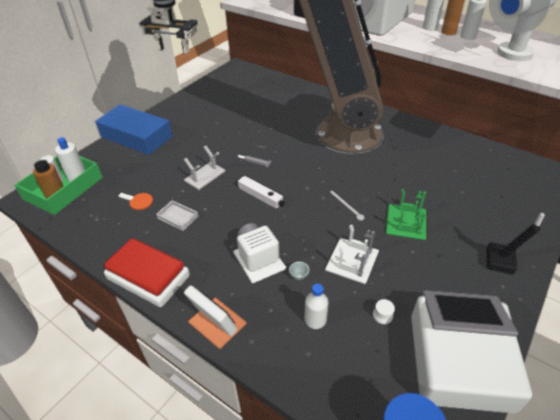

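The top view shows the handle at about (322,240) with its head to the left (nozzle at 290,238). The lamp is at (263,160) with its snout pointing lower-right, the V-rest at (400,231), the white dock at (186,213) and a green decoy dock at (159,295). In the scene view the same things are at (261,191), (257,250), (204,172), (353,258) and (407,219).

```bash
python3 - <<'E'
import cv2,numpy as np
a=cv2.imread("pics/top0.png");b=cv2.imread("pics/scene0.png")
def crop(im,x,y,w,h,s):return cv2.resize(im[y:y+h,x:x+w],None,fx=s,fy=s,interpolation=cv2.INTER_CUBIC)
# 4 tiles of 80x60 px, x5
t=lambda im,x,y:crop(im,x,y,80,60,5)
cv2.imwrite("pics/t.png",np.vstack([np.hstack([t(a,230,125),t(a,282,210)]),np.hstack([t(a,145,184),t(a,365,202)])]))
cv2.imwrite("pics/s.png",np.vstack([np.hstack([t(b,220,220),t(b,225,165)]),np.hstack([t(b,320,220),t(b,170,140)])]))
E
```

```text
(no output)
```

View pics/t.png

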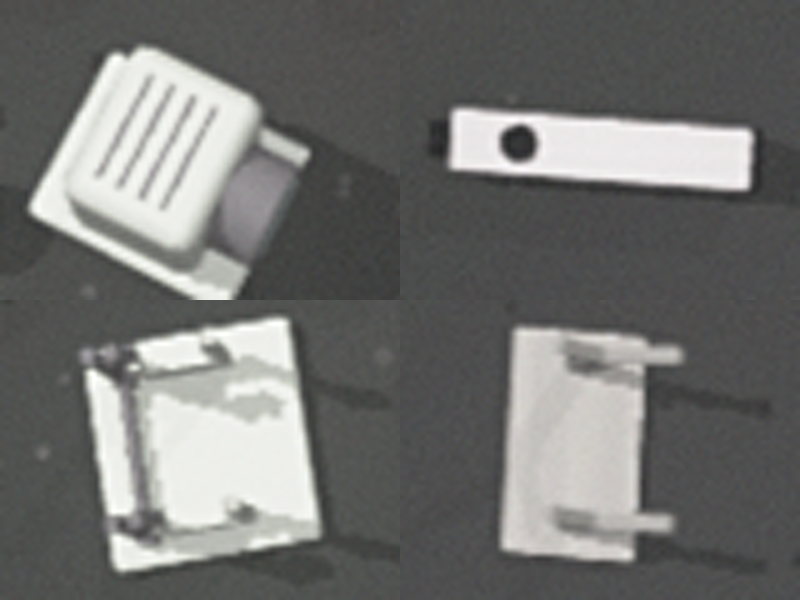

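View pics/s.png

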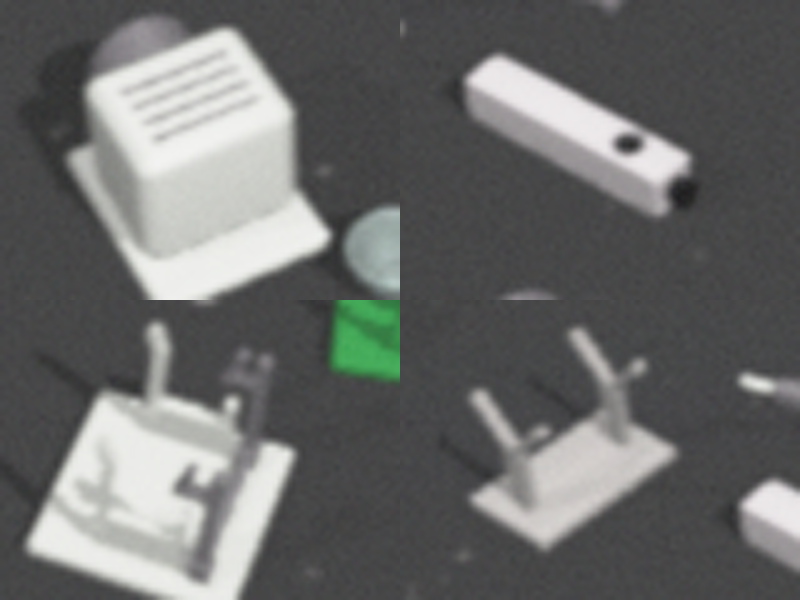

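The zoomed tiles show the foot corners of the lamp, dock and rest, and the bar corners. The jaw is on the image-left side of the dock (world +y), and the key is up near the head. Next I fit poses from the corner picks in both cameras and overlay the models to check them.

```bash
cat > h.py <<'E'
import cv2,numpy as np
from scipy.spatial.transform import Rotation as R
from scipy.optimize import least_squares
def cam(d):
    A=R.from_euler("xyz",np.ravel(d["attitude"]),degrees=True).as_matrix() if np.size(d["attitude"])==3 else np.array(d["attitude"])
    return dict(K=d["intrinsics"],D=np.array(d["dist"],float),o=np.array(d["origin"]),R=A)
def proj(c,P):
    P=np.atleast_2d(P).astype(float); rv=cv2.Rodrigues(c["R"].T)[0]
    return cv2.projectPoints(P,rv,-c["R"].T@c["o"],np.array(c["K"],float),c["D"])[0][:,0]
def place(p,L):
    L=np.array(L,float);a=np.radians(p[2]);c,s=np.cos(a),np.sin(a)
    return np.c_[p[0]+c*L[:,0]-s*L[:,1],p[1]+s*L[:,0]+c*L[:,1],L[:,2]]
E
cat > fit.py <<'E'
from h import *; from plant import optics
caps={n:optics.capture(n) for n in("top","scene")}
C={n:cam(d) for n,d in caps.items()}
u=lambda x0,y0,L:[((a+.5)/5-.5+x0,(b+.5)/5-.5+y0) for a,b in L]
m=lambda L:[tuple(np.array(v)/1000) for v in L]
# local corners, top picks, scene picks
ob={
"lamp":([.65,.07,65],m([(-60,50,12),(-60,-50,12),(60,-50,12)]),[(0,(30,207)),(1,(115,50)),(2,(310,152))],(230,125),
   [(0,(330,235)),(1,None),(2,None)],(220,220)),
"dock":([.52,.29,8],m([(60,-55,10),(-60,-55,10),(-60,55,10),(60,55,10)]),[(0,(290,18)),(1,(322,240)),(2,(118,272))],(145,184),
   [(3,(295,153)),(1,(105,90)),(0,(25,246))],(320,220)),
"vrest":([.478,-.27,0],m([(60,35,8),(60,-35,8),(-60,-35,8),(-60,35,8)]),[(0,(113,27)),(1,(245,33)),(2,(235,262)),(3,(100,250))],(365,202),
   [(1,(70,198)),(0,(145,246)),(3,(278,152))],(170,140)),
"handle":([.45,-.1,90],m([(100,16,32),(100,-16,32),(-60,-16,32),(-60,16,32)]),[(1,(50,107)),(2,(355,128)),(3,(350,190)),(0,(48,172))],(282,210),
   [(0,(290,155)),(3,(97,53)),(2,(65,83)),(1,(264,187))],(225,165))}
print({n:proj(C[n],[[.45,-.07,.03]]).round() for n in C})
im={n:cv2.cvtColor(caps[n]["img"],cv2.COLOR_RGB2BGR) for n in C}
big={n:cv2.resize(im[n],None,fx=5,fy=5,interpolation=cv2.INTER_CUBIC) for n in C}
for k,(p0,L,t,to,s,so) in ob.items():
    obs={n:[(i,u(*o,[q])[0]) for i,q in l if q] for n,l,o in(("top",t,to),("scene",s,so))}
    for use in(("top",),("scene",),("top","scene")):
        if k=="lamp" and use==("scene",):continue
        f=lambda p:np.concatenate([(proj(C[n],place(p,[L[i] for i,_ in obs[n]]))-[q for _,q in obs[n]]).ravel() for n in use])
        r=least_squares(f,p0,x_scale=[.01,.01,1]);print(k,use,r.x.round(4),"rms px",np.sqrt(np.mean(r.fun**2)).round(2))
    p=r.x
    Q={"lamp":[(x,y,12) for x,y in((-60,-50),(60,-50),(60,50),(-60,50))],"dock":[(60,55,10),(60,-55,10),(-60,-55,10),(-60,55,10)],"vrest":[(60,35,8),(60,-35,8),(-60,-35,8),(-60,35,8)],"handle":[(100,16,32),(100,-16,32),(-60,-16,32),(-60,16,32)]}[k]
    ex={"lamp":[(-65,0,56)]+[(-65,30*np.cos(a),56+30*np.sin(a)) for a in np.arange(0,6.28,.4)],"dock":[(-60,0,50),(60,0,50)],"vrest":[(-42,33,86),(-42,-33,86),(42,33,86),(42,-33,86)],"handle":[(65,0,32)]}[k]
    for n in C:
        P=(proj(C[n],place(p,m(Q)))+.5)*5;cv2.polylines(big[n],[P.astype(np.int32)],True,(0,0,255),1)
        for x,y in (proj(C[n],place(p,m(ex)))+.5)*5:cv2.circle(big[n],(int(x),int(y)),3,(0,160,0),-1)
t=lambda n,x,y:big[n][y*5:y*5+300,x*5:x*5+400]
for n,l in(("top",[(230,130),(282,210),(145,184),(365,202)]),("scene",[(220,225),(225,165),(320,222),(170,140)])):
    T=[t(n,*q) for q in l];cv2.imwrite(f"pics/o_{n}.png",np.vstack([np.hstack(T[:2]),np.hstack(T[2:])]))
E
python3 fit.py
```

```text
{'top': array([[323., 239.]]), 'scene': array([[259., 187.]])}
lamp ('top',) [  0.71     0.0935 -48.7677] rms px 18.39
lamp ('top', 'scene') [  0.701    0.0991 -34.0748] rms px 16.82
dock ('top',) [0.5188 0.2927 9.7416] rms px 0.21
dock ('scene',) [ 0.4797  0.2755 35.3817] rms px 8.62
dock ('top', 'scene') [ 0.5018  0.2906 20.6048] rms px 8.45
vrest ('top',) [ 0.4768 -0.2734 -3.9102] rms px 0.25
vrest ('scene',) [ 0.4796 -0.2704 -5.0577] rms px 0.22
vrest ('top', 'scene') [ 0.4774 -0.273  -4.1036] rms px 0.43
handle ('top',) [ 4.48400e-01 -8.62000e-02  8.67929e+01] rms px 0.46
handle ('scene',) [ 4.5170e-01 -8.3600e-02  8.6758e+01] rms px 0.54
handle ('top', 'scene') [ 4.49200e-01 -8.56000e-02  8.67627e+01] rms px 0.64
```

View pics/o_top.png

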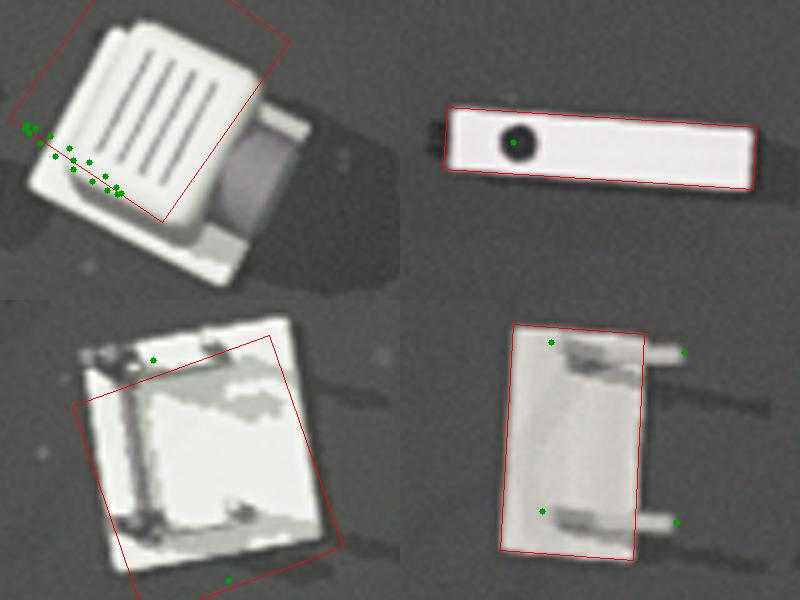

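View pics/o_scene.png

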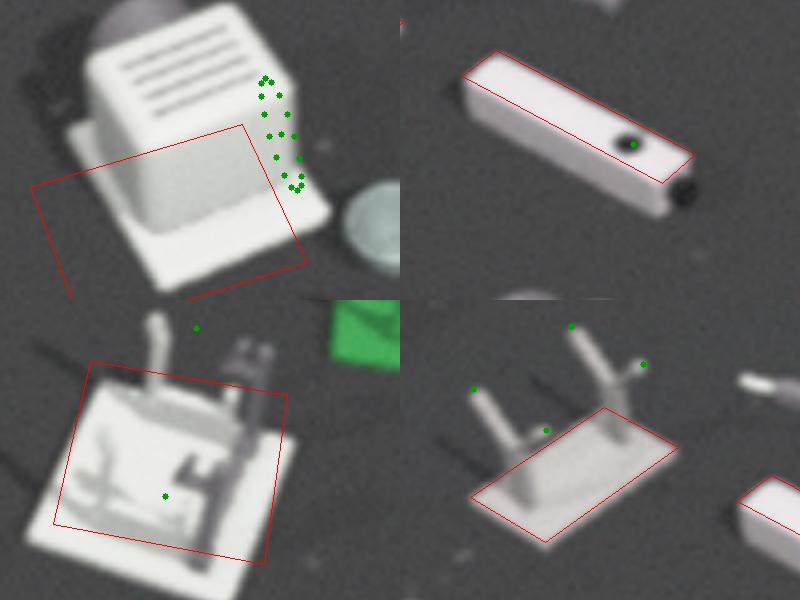

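The handle and V-rest fits match the pictures. For the lamp and dock I mislabelled corners, so I am correcting those and refitting.

```bash
python3 - <<'E'
s=open("fit.py").read()
a=s.index('"lamp":([');b=s.index('"vrest":([')
s=s[:a]+'''"lamp":([.65,.07,65],m([(60,50,12),(60,-50,12),(-60,-50,12),(-60,50,12)]),[(0,(28,185)),(2,(312,128)),(3,(230,288))],(230,130),
   [(0,(332,210)),(1,(165,292)),(2,(67,131))],(220,225)),
"dock":([.52,.29,8],m([(60,-55,10),(-60,-55,10),(-60,55,10),(60,55,10)]),[(0,(290,18)),(1,(322,240)),(2,(118,272))],(145,184),
   [(2,(295,153)),(1,(105,90)),(0,(25,246))],(320,220)),
'''+s[b:]
open("fit.py","w").write(s)
E
python3 fit.py; python3 -c "
import cv2,numpy as np
a=cv2.imread('pics/o_top.png');b=cv2.imread('pics/o_scene.png')
cv2.imwrite('pics/o2.png',np.vstack([np.hstack([a[:300,:400],b[:300,:400]]),np.hstack([a[300:,:400],b[300:,:400]])]))"
```

```text
{'top': array([[323., 239.]]), 'scene': array([[259., 187.]])}
lamp ('top',) [ 0.6594  0.0865 62.8331] rms px 0.36
lamp ('top', 'scene') [ 0.6609  0.0888 63.7772] rms px 0.87
dock ('top',) [0.5188 0.2927 9.7416] rms px 0.21
dock ('scene',) [0.5236 0.2961 9.5904] rms px 0.11
dock ('top', 'scene') [0.5204 0.2942 9.6994] rms px 0.69
vrest ('top',) [ 0.4768 -0.2734 -3.9102] rms px 0.25
vrest ('scene',) [ 0.4796 -0.2704 -5.0577] rms px 0.22
vrest ('top', 'scene') [ 0.4774 -0.273  -4.1036] rms px 0.43
handle ('top',) [ 4.48400e-01 -8.62000e-02  8.67929e+01] rms px 0.46
handle ('scene',) [ 4.5170e-01 -8.3600e-02  8.6758e+01] rms px 0.54
handle ('top', 'scene') [ 4.49200e-01 -8.56000e-02  8.67627e+01] rms px 0.64
```

View pics/o2.png

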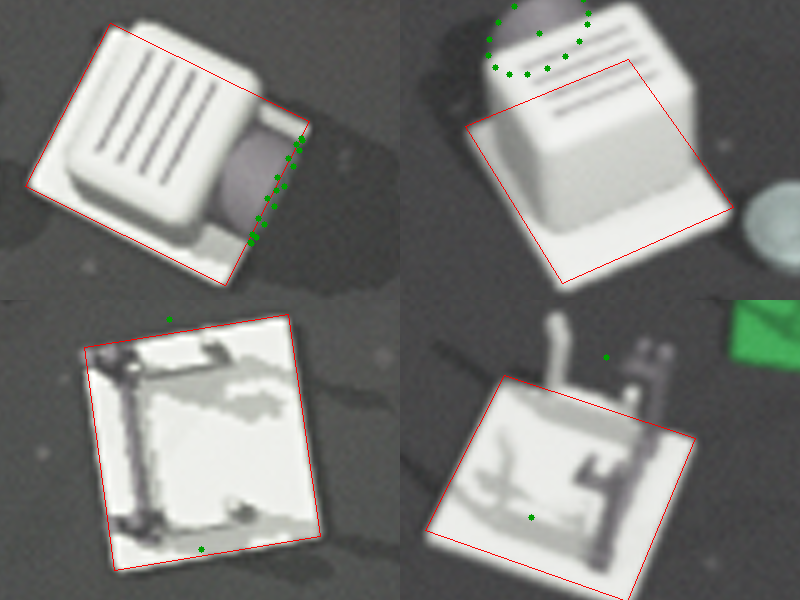

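The overlay now fits lamp and dock in both views. Adopted poses (x, y, yaw):

| Thing | x (m) | y (m) | Yaw (deg) |
|---|---|---|---|
| Lamp | .661 | .089 | 63.5 |
| Dock | .521 | .2945 | 9.7 |
| V-rest | .478 | -.272 | -4.4 |
| Handle | .450 | -.085 | 86.8 |

Next is planning the approach.

```bash
cat > plan.py <<'E'
# usage: plan.py x,y,z,yaw(mm/deg) ... : world goals -> send_rows calls (final pose per call)
import sys,numpy as np
from plant import get_state
s=get_state();p=np.array(s["tcp_pos"])*1000;T=s["eef_rot"][2]
print("t",round(s["time_s"],2),"tcp",p.round(1),"rpy",np.round(s["eef_rot"],1),"F",np.round(s["contact_force"],1),"w",round(s["gripper_width"]*1000,1),"g",round(s["gripper_force"],1),"j",np.round(s["joints"],0))
for g in sys.argv[1:]:
    g=np.array([float(v) for v in g.split(",")])
    dyaw=g[3]-T
    if abs(dyaw)>185: dyaw-=360*np.sign(dyaw)
    d=g[:3]-p
    n=max(1,int(np.ceil(max(np.linalg.norm(d)/148,abs(dyaw)/34))))
    for i in range(n):
        a=np.radians(T);dd=(g[:3]-p)/(n-i);dt=dyaw/n
        L=np.array([np.cos(a)*dd[0]+np.sin(a)*dd[1],np.sin(a)*dd[0]-np.cos(a)*dd[1],-dd[2]])
        q=np.round(L/150,3);t=round(-dt/90,3);print("slide",q.tolist(),"turn",t)
        L=q*150
        p=p+[np.cos(a)*L[0]+np.sin(a)*L[1],np.sin(a)*L[0]-np.cos(a)*L[1],-L[2]];T-=t*90
    print("--",p.round(1),round(T,1))
E
python3 plan.py 450,-85,120,-93.2
```

```text
t 1.7 tcp [ 193.5 -646.6  200.2] rpy [ 180.    -0.  -163.3] F [-0.   0.5 -0.1] w 87.7 g 0.0 j [-57.  21.   1.  -0. -70. -17.]
slide [-0.542, 0.619, 0.107] turn -0.156
slide [-0.676, 0.469, 0.107] turn -0.156
slide [-0.77, 0.291, 0.107] turn -0.156
slide [-0.818, 0.096, 0.107] turn -0.156
slide [-0.817, -0.106, 0.107] turn -0.156
-- [450. -85. 120.] -93.1
```

Emit:
send_rows([
  {"slide": [-0.542,0.619,0.107],"turn": -0.156,"gripper": 1},
  {"slide": [-0.542,0.619,0.107],"turn": -0.156,"gripper": 1},
  {"slide": [-0.542,0.619,0.107],"turn": -0.156,"gripper": 1},
  {"slide": [-0.542,0.619,0.107],"turn": -0.156,"gripper": 1},
  {"slide": [-0.542,0.619,0.107],"turn": -0.156,"gripper": 1},
])

```text
time_s: 2.12
tcp_pos: [0.2457, -0.5328, 0.1848]
eef_rot: [-180.0, 0.0, -149.1]
contact_force: [-0.1, -0.6, 0.8]
gripper_width: 0.0877
gripper_force: 0.0
```

Emit:
send_rows([
  {"slide": [-0.676,0.469,0.107],"turn": -0.156,"gripper": 1},
  {"slide": [-0.676,0.469,0.107],"turn": -0.156,"gripper": 1},
  {"slide": [-0.676,0.469,0.107],"turn": -0.156,"gripper": 1},
  {"slide": [-0.676,0.469,0.107],"turn": -0.156,"gripper": 1},
  {"slide": [-0.676,0.469,0.107],"turn": -0.156,"gripper": 1},
])

```text
time_s: 2.53
tcp_pos: [0.2971, -0.4215, 0.1687]
eef_rot: [-179.9, 0.0, -135.1]
contact_force: [0.8, 0.2, 0.6]
gripper_width: 0.0877
gripper_force: 0.0
```

Emit:
send_rows([
  {"slide": [-0.77,0.291,0.107],"turn": -0.156,"gripper": 1},
  {"slide": [-0.77,0.291,0.107],"turn": -0.156,"gripper": 1},
  {"slide": [-0.77,0.291,0.107],"turn": -0.156,"gripper": 1},
  {"slide": [-0.77,0.291,0.107],"turn": -0.156,"gripper": 1},
  {"slide": [-0.77,0.291,0.107],"turn": -0.156,"gripper": 1},
])

```text
time_s: 2.95
tcp_pos: [0.3485, -0.3095, 0.1525]
eef_rot: [-180.0, -0.0, -121.1]
contact_force: [-0.5, -0.7, 0.3]
gripper_width: 0.0878
gripper_force: 0.0
```

Emit:
send_rows([
  {"slide": [-0.818,0.096,0.107],"turn": -0.156,"gripper": 1},
  {"slide": [-0.818,0.096,0.107],"turn": -0.156,"gripper": 1},
  {"slide": [-0.818,0.096,0.107],"turn": -0.156,"gripper": 1},
  {"slide": [-0.818,0.096,0.107],"turn": -0.156,"gripper": 1},
  {"slide": [-0.818,0.096,0.107],"turn": -0.156,"gripper": 1},
])

```text
time_s: 3.37
tcp_pos: [0.3997, -0.1974, 0.1362]
eef_rot: [-180.0, -0.0, -107.1]
contact_force: [-0.1, -0.5, -0.2]
gripper_width: 0.0875
gripper_force: 0.0
```

Emit:
send_rows([
  {"slide": [-0.817,-0.106,0.107],"turn": -0.156,"gripper": 1},
  {"slide": [-0.817,-0.106,0.107],"turn": -0.156,"gripper": 1},
  {"slide": [-0.817,-0.106,0.107],"turn": -0.156,"gripper": 1},
  {"slide": [-0.817,-0.106,0.107],"turn": -0.156,"gripper": 1},
  {"slide": [-0.817,-0.106,0.107],"turn": -0.156,"gripper": 1},
])

```text
time_s: 3.78
tcp_pos: [0.4509, -0.0856, 0.1199]
eef_rot: [180.0, -0.0, -93.2]
contact_force: [-0.8, -0.9, -0.8]
gripper_width: 0.0878
gripper_force: 0.0
```

```bash
python3 plan.py 450,-85,5,-93.2
```

```text
t 3.78 tcp [450.9 -85.6 119.9] rpy [180.   -0.  -93.2] F [-0.8 -0.9 -0.8] w 87.8 g 0.0 j [ 14.   4. -32.   0. -54. -17.]
slide [-0.003, 0.006, 0.766] turn 0.001
-- [450.  -85.1   5. ] -93.2
```

Emit:
send_rows([
  {"slide": [0,0,0.765],"turn": 0,"gripper": 1},
  {"slide": [0,0,0.765],"turn": 0,"gripper": 1},
  {"slide": [0,0,0.765],"turn": 0,"gripper": 1},
  {"slide": [0,0,0.765],"turn": 0,"gripper": 1},
  {"slide": [0,0,0.765],"turn": 0,"gripper": 0},
], newtons=40)

```text
time_s: 4.2
tcp_pos: [0.4487, -0.0874, 0.0047]
eef_rot: [179.8, -0.1, -93.3]
contact_force: [1.0, 0.2, 0.2]
gripper_width: 0.0845
gripper_force: 0.0
```

Emit:
send_rows([
  {"slide": [0,0,0],"turn": 0,"gripper": 0},
  {"slide": [0,0,0],"turn": 0,"gripper": 0},
  {"slide": [0,0,0],"turn": 0,"gripper": 0},
  {"slide": [0,0,0],"turn": 0,"gripper": 0},
  {"slide": [0,0,0],"turn": 0,"gripper": 0},
])

```text
time_s: 4.62
tcp_pos: [0.4508, -0.0849, 0.0064]
eef_rot: [-179.9, 0.0, -93.1]
contact_force: [0.6, 1.1, -0.9]
gripper_width: 0.0534
gripper_force: 0.0
```

Emit:
send_rows([
  {"slide": [0,0,0],"turn": 0,"gripper": 0},
  {"slide": [0,0,0],"turn": 0,"gripper": 0},
  {"slide": [0,0,-0.5],"turn": 0,"gripper": 0},
  {"slide": [0,0,-1],"turn": 0,"gripper": 0},
  {"slide": [0,0,-1],"turn": 0,"gripper": 0},
])

```text
time_s: 5.03
tcp_pos: [0.4491, -0.0852, 0.1314]
eef_rot: [179.9, -0.0, -93.1]
contact_force: [0.2, 0.9, -0.0]
gripper_width: 0.0201
gripper_force: 0.0
```

```bash
cat > look.py <<'E'
# handle edges in the hand: measure silver bar in a picture; usage look.py tag x0 y0 (crop origin) camera
import sys; from h import *; from plant import optics,get_state
cam_n,tag=sys.argv[1],sys.argv[2];d=optics.capture(cam_n)
im=cv2.cvtColor(d["img"],cv2.COLOR_RGB2BGR);x,y,w,hh,f=map(int,sys.argv[3:8])
cv2.imwrite(f"pics/{tag}.png",cv2.resize(im[y:y+hh,x:x+w],None,fx=f,fy=f,interpolation=cv2.INTER_CUBIC))
for k in ("handle","side_key"):print(k,[(round(r["p"],2),np.round(r["location"],3).tolist()) for r in optics.look_for(cam_n,k)[:3]])
E
python3 plan.py 540,-8,150,-126 534,-20,130,-152 534,-20,48,-178 534,-20,48,-206.4 560,32,48,-206.4
```

```text
t 5.03 tcp [449.1 -85.2 131.4] rpy [179.9  -0.  -93.1] F [ 0.2  0.9 -0. ] w 20.1 g 0.0 j [ 14.   3. -31.   0. -55. -17.]
slide [-0.547, -0.577, -0.124] turn 0.365
-- [540.   -7.9 150. ] -126.0
slide [0.088, -0.015, 0.134] turn 0.289
-- [534.  -19.9 129.9] -152.0
slide [0.0, -0.0, 0.546] turn 0.289
-- [534.  -19.9  48. ] -178.0
slide [0.0, -0.0, 0.0] turn 0.316
-- [534.  -19.9  48. ] -206.4
slide [-0.001, 0.387, 0.0] turn -0.0
-- [560.  32.  48.] -206.4
```

The fingers close more slowly than I assumed (about 80 mm/s), so I lifted too early. I'm going back down to close properly.

Emit:
send_rows([
  {"slide": [0,0,0],"turn": 0,"gripper": 0.75},
  {"slide": [0,0,0],"turn": 0,"gripper": 0.75},
  {"slide": [0,0,0],"turn": 0,"gripper": 0.75},
  {"slide": [0,0,0],"turn": 0,"gripper": 0.75},
  {"slide": [0,0,0],"turn": 0,"gripper": 0.75},
])

```text
time_s: 5.45
tcp_pos: [0.4491, -0.0852, 0.129]
eef_rot: [179.9, -0.0, -93.1]
contact_force: [-0.7, -0.1, 0.4]
gripper_width: 0.0474
gripper_force: 0.0
```

```bash
python3 look.py top p1 282 190 80 60 1; python3 plan.py 450,-85,5,-93.2
```

```text
handle [(0.66, [0.517, 0.318, 0.062])]
side_key [(0.56, [0.454, -0.296, 0.008])]
t 5.6 tcp [449.5 -85.1 129.4] rpy [179.9  -0.  -93.1] F [-0.   0.8  0.5] w 59.6 g 0.0 j [ 14.   3. -32.  -0. -55. -17.]
slide [-0.001, -0.003, 0.829] turn 0.001
-- [450. -85.   5.] -93.2
```

Emit:
send_rows([
  {"slide": [0,0,0.3],"turn": 0,"gripper": 0.75},
  {"slide": [0,0,0.6],"turn": 0,"gripper": 0.75},
  {"slide": [0,0,0.83],"turn": 0,"gripper": 0.75},
  {"slide": [0,0,0.83],"turn": 0,"gripper": 0.75},
  {"slide": [0,0,0.83],"turn": 0,"gripper": 0},
])

```text
time_s: 6.02
tcp_pos: [0.4481, -0.0856, 0.0043]
eef_rot: [179.6, -0.1, -93.1]
contact_force: [0.2, -0.4, 1.3]
gripper_width: 0.0627
gripper_force: 0.0
```

Emit:
send_rows([
  {"slide": [0,0,0],"turn": 0,"gripper": 0},
  {"slide": [0,0,0],"turn": 0,"gripper": 0},
  {"slide": [0,0,0],"turn": 0,"gripper": 0},
  {"slide": [0,0,0],"turn": 0,"gripper": 0},
  {"slide": [0,0,0],"turn": 0,"gripper": 0},
])

```text
time_s: 6.43
tcp_pos: [0.4509, -0.0848, 0.0071]
eef_rot: [-179.8, 0.0, -93.1]
contact_force: [-0.4, 0.7, -0.6]
gripper_width: 0.031
gripper_force: 0.0
```

Emit:
send_rows([
  {"slide": [0,0,0],"turn": 0,"gripper": 0},
  {"slide": [0,0,0],"turn": 0,"gripper": 0},
  {"slide": [0,0,0],"turn": 0,"gripper": 0},
  {"slide": [0,0,0],"turn": 0,"gripper": 0},
  {"slide": [0,0,0],"turn": 0,"gripper": 0},
])

```text
time_s: 6.85
tcp_pos: [0.4504, -0.085, 0.006]
eef_rot: [-180.0, -0.0, -93.1]
contact_force: [-1.2, 0.2, 4.7]
gripper_width: 0.0016
gripper_force: 2.1
```

```bash
python3 plan.py 534,-20,130,-126 534,-20,70,-152 534,-20,48,-178 534,-20,48,-206.4 560,32,48,-206.4
```

```text
t 6.85 tcp [450.4 -85.    6. ] rpy [-180.    -0.   -93.1] F [-1.2  0.2  4.7] w 1.6 g 2.1 j [ 14.  14. -40.   0. -36. -17.]
slide [-0.232, -0.266, -0.413] turn 0.183
slide [-0.297, -0.19, -0.414] turn 0.183
-- [533.9 -20.  130.1] -126.1
slide [-0.0, -0.0, 0.4] turn 0.288
-- [533.9 -20.   70.1] -152.0
slide [-0.001, 0.0, 0.147] turn 0.289
-- [534.1 -20.   48. ] -178.0
slide [0.0, -0.0, 0.0] turn 0.316
-- [534.1 -20.   48. ] -206.4
slide [-0.001, 0.387, 0.0] turn -0.0
-- [560.   31.9  48. ] -206.4
```

Nothing was gripped. I'll raise the tool and look for the handle.

Emit:
send_rows([
  {"slide": [0,0,-0.3],"turn": 0,"gripper": 0.8},
  {"slide": [0,0,-0.6],"turn": 0,"gripper": 0.8},
  {"slide": [0,0,-0.9],"turn": 0,"gripper": 0.8},
  {"slide": [0,0,-1],"turn": 0,"gripper": 0.8},
  {"slide": [0,0,-1],"turn": 0,"gripper": 0.8},
])

```text
time_s: 7.27
tcp_pos: [0.4534, -0.0848, 0.1615]
eef_rot: [-179.5, 0.1, -93.1]
contact_force: [0.4, 0.3, 0.6]
gripper_width: 0.0296
gripper_force: 0.0
```

```bash
python3 look.py scene p2 140 120 200 150 4;python3 look.py top p3 200 150 200 150 4
```

```text
handle [(0.6, [0.463, -0.056, 0.034])]
side_key [(0.74, [0.462, -0.061, 0.034]), (0.28, [0.512, 0.328, 0.067])]
handle [(0.5, [0.626, 0.433, 0.037]), (0.16, [0.327, -0.179, 0.016])]
side_key [(0.42, [0.432, -0.297, 0.008])]
```

View pics/p2.png

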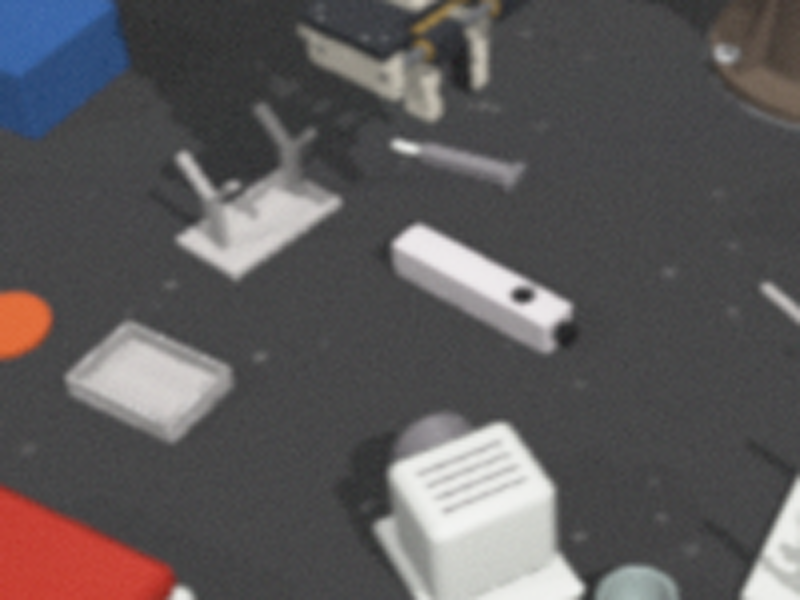

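The handle lies untouched at zoom (480,290), but the gripper appears at zoom (430,80), far from where its reported TCP should project. I'm checking that by projection.

```bash
python3 - <<'E'
from h import *; from plant import optics,get_state
s=get_state();print(s["tcp_pos"],s["joints"])
for n in("scene","top"):
    d=optics.capture(n);c=cam(d);print(n,proj(c,[s["tcp_pos"],[0,0,0],[.194,-.647,.2],s["tcp_pos"]*[1,1,0]]).round(1).tolist())
    cv2.imwrite(f"pics/full_{n}.png",cv2.cvtColor(d["img"],cv2.COLOR_RGB2BGR))
a=cv2.imread("pics/full_top.png");b=cv2.imread("pics/full_scene.png")
cv2.imwrite("pics/both.png",cv2.resize(np.hstack([a,b]),(800,300)))
E
```

```text
[ 0.44908151 -0.08516209  0.15443886] [ 1.40577279e+01  1.92219517e+00 -2.94332906e+01 -1.76858491e-02
 -5.87997614e+01 -1.71953999e+01]
scene [[252.7, 153.0], [349.0, 132.8], [174.1, 57.3], [255.6, 192.6]]
top [[334.5, 237.5], [294.8, 416.5], [597.4, 356.7], [327.8, 240.2]]
```

View pics/both.png

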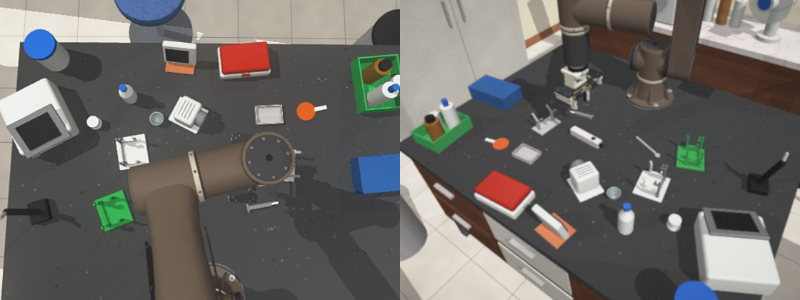

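The reported TCP projects about 5–8 px below the visible fingertips. Together with the +4.7 N upward as the fingers shut, that suggests the true tips are higher than reported. I'll check with an image difference instead of spending the last view.

```bash
python3 - <<'E'
from h import *; from plant import optics,get_state
a=cv2.imread("pics/scene0.png").astype(int);b=cv2.imread("pics/full_scene.png").astype(int)
c=cam(optics.capture("scene"));s=get_state();p=s["tcp_pos"]
print(s["gripper_width"],p)
for dz in(0,.02,.03,.04):
    w=s["gripper_width"]/2;print(dz,proj(c,[p+[-w,0,dz],p+[0,0,dz],p+[w,0,dz]]).round(0).tolist())
g=b.mean(2)
for y in range(122,162):print(y,"".join(" .:-=+*#%@"[min(9,int(v//26))] for v in g[y,225:285]))
E
```

```text
0.06508909072127288 [ 0.44954909 -0.08513643  0.1548601 ]
0 [[259.0, 147.0], [253.0, 153.0], [246.0, 159.0]]
0.02 [[259.0, 142.0], [252.0, 147.0], [245.0, 153.0]]
0.03 [[259.0, 139.0], [252.0, 145.0], [245.0, 150.0]]
0.04 [[259.0, 136.0], [252.0, 142.0], [245.0, 147.0]]
122 :::::::::::--==+++**#**+=-::--=++++=====---::.::::::::::::::
123 ::::::::::::::--=++**+=-:::---=++++====--:::::::::::::::::::
124 ::::::::::::::::--===--:::----=+++======-:::::::::::::::::::
125 ::::::::::::::::::--::::------==========-:::::::::::::::::::
126 ::::::::::::::::::::::--=--:--======++===-::::::::::::::::::
127 ::::::::::::::::::::--==--:--====-==++++=-::::-:::::::::::::
128 :::::::::::::::::::-===--::--==--:-=+**+=-:::---::::::::::::
129 ::::::::::::::::::-==--:::::---::.:-+***=-::::-:::::::::::::
130 ::::::::::::::::::-=--:::::::::....-+***+-::::::::::::::::::
131 :..:::---::---::::--:::::::::::....:=*#*+-::::::::::::::::::
132 -::.:::-::::-::::::::::::::.:::....:=***=-::::::::::::::::::
133 =--::.:::::::::::::::::::....::....:=***=-::::::::::::::::::
134 ++=--::..::::::::---:::::....::....:=+**=-:::
[... 1070 characters left out ...]
::::-=++++***+-::::::::::::::::::::::::---::::::::
152 :::::::::::::::--=++**+=-::::::::::::::::::::::::--:::::::::
153 ::::::::::::::::---===--::::::::::::::::::::::::::::::::::::
154 ::::::::::::-==--------:::::::::::::::::::::::::::::::::::::
155 ::::::::::::-+#*++=-------::::::::::::::::::::::::::::::::::
156 ::::::::::::=*%%%%#*++++==---:::::::::::::::::::::::::::::::
157 .:.:::::::::-=+*#%%#+++++++==----:::::::::::::::::::::::::::
158 ::::::::::::::-==+++=++++++++++==----:::::::::::::::::::::::
159 :::::::::::::::------====++++++++++==----::-::::::::::::::::
160 :::::::::::::::--:::----====+++++++++++==------:::::::::::::
161 :::::::::::::::::::::------=====++++++++++====-:::::::::::::
```

The fingertips really do show about 23 mm higher than reported. I'll descend open in small steps and watch the force.

Emit:
send_rows([
  {"slide": [0,0,0.25],"turn": 0,"gripper": 0.75},
  {"slide": [0,0,0.5],"turn": 0,"gripper": 0.75},
  {"slide": [0,0,0.75],"turn": 0,"gripper": 0.75},
  {"slide": [0,0,0.93],"turn": 0,"gripper": 0.75},
  {"slide": [0,0,0.99],"turn": 0,"gripper": 0.75},
])

```text
time_s: 8.13
tcp_pos: [0.4469, -0.0856, 0.0033]
eef_rot: [179.6, -0.1, -93.2]
contact_force: [-0.4, -0.4, 1.0]
gripper_width: 0.0658
gripper_force: 0.0
```

Emit:
send_rows([
  {"slide": [0,0,0.01],"turn": 0,"gripper": 0.75},
  {"slide": [0,0,0.02],"turn": 0,"gripper": 0.75},
  {"slide": [0,0,0.03],"turn": 0,"gripper": 0.75},
  {"slide": [0,0,0.04],"turn": 0,"gripper": 0.75},
  {"slide": [0,0,0.04],"turn": 0,"gripper": 0.75},
])

```text
time_s: 8.55
tcp_pos: [0.4509, -0.0848, 0.0023]
eef_rot: [-179.9, 0.0, -93.1]
contact_force: [-0.5, 0.0, 0.4]
gripper_width: 0.066
gripper_force: 0.0
```

```bash
python3 plan.py; python3 look.py scene p4 200 120 120 90 6; python3 - <<'E'
import cv2;g=cv2.imread("pics/p4.png").mean(2)
for y in range(150,216):print(y,"".join(" .:-=+*#%@"[min(9,int(v//26))] for v in g[(y-120)*6+3 if y<210 else 537,3::6][10:110]))
E
```

```text
t 8.55 tcp [450.9 -84.8   2.3] rpy [-179.9    0.   -93.1] F [-0.5  0.   0.4] w 66.0 g 0.0 j [ 14.  14. -40.   0. -36. -17.]
handle [(0.67, [0.468, -0.033, 0.033]), (0.39, [0.674, 0.108, 0.073])]
side_key [(0.76, [0.465, -0.037, 0.032])]
150 :::.::::::::::::::::::-=++*##%%%%%#*+**####%%%#******====--::::::::::::::--:::::::::::::::::::::::::
151 -::::::::::::::::::.:::-=+***##%%%%%%%%%%%%%%%#*****+---===-:::::::::::-==-:::::::::::::::::::::::::
152 =-::::---:::::::.:::::::-++*****#%%%%%%%%%%%%%#*++**+-::-==-::::::..::-+*+-:::::::::::::::::::::::::
153 =-:::--=-:::.:::::::::::-++*******#%%%%%%%%%%#*+**#*+-::::-:::::--:::-+**+-:::::::::::::::::::::::::
154 ==-------:::::::::::::::-++*++******#%%%%%%%##***##*+-:::::::::-======+*+--:::::::::::::::::::::::::
155 =====--:::.:::::::::::.:-=+**+********#%%%%###***##*+-::::::.::-=====+**+-::::::::::::::::::::::::::
156 ====--::::::::::.:::::.:-=++**+****+++**####***#####*=-::::.::::--===+**+-::::::::::::::::::::::::::
157 ====-::::::::::::::::.::-=+**+*+**+++++**#**++**###%#+-:::::::::::--=+**+-::::::::::::::::::::::::::
158 -===-::...::::..:::
[... 5366 characters left out ...]
::::::::::::::::::::::::::::::::::::::::::::::::::::::::::::::::::::::
210 ::::::::::::::::::::::::::::::::::::::::::::::::::::::::::::::::::::::::::::::::::::::::::::::::::::
211 ::::::::::::::::::::::::::::::::::::::::::::::::::::::::::::::::::::::::::::::::::::::::::::::::::::
212 ::::::::::::::::::::::::::::::::::::::::::::::::::::::::::::::::::::::::::::::::::::::::::::::::::::
213 ::::::::::::::::::::::::::::::::::::::::::::::::::::::::::::::::::::::::::::::::::::::::::::::::::::
214 ::::::::::::::::::::::::::::::::::::::::::::::::::::::::::::::::::::::::::::::::::::::::::::::::::::
215 ::::::::::::::::::::::::::::::::::::::::::::::::::::::::::::::::::::::::::::::::::::::::::::::::::::
```

The picture shows the fingertips straddling the top of the bar, about 25 mm higher than reported. So the z offset is about +25 mm, and I'll go on down slowly.

Emit:
send_rows([
  {"slide": [0,0,0.02],"turn": 0,"gripper": 0.75},
  {"slide": [0,0,0.04],"turn": 0,"gripper": 0.75},
  {"slide": [0,0,0.06],"turn": 0,"gripper": 0.75},
  {"slide": [0,0,0.08],"turn": 0,"gripper": 0.75},
  {"slide": [0,0,0.08],"turn": 0,"gripper": 0.75},
])

```text
time_s: 9.12
tcp_pos: [0.4495, -0.0851, -0.0115]
eef_rot: [179.9, -0.0, -93.1]
contact_force: [-0.3, 0.0, 0.7]
gripper_width: 0.0657
gripper_force: 0.0
```

Emit:
send_rows([
  {"slide": [0,0,0.01],"turn": 0,"gripper": 0.75},
  {"slide": [0,0,0.02],"turn": 0,"gripper": 0.75},
  {"slide": [0,0,0.02],"turn": 0,"gripper": 0.4},
  {"slide": [0,0,0.02],"turn": 0,"gripper": 0},
  {"slide": [0,0,0.02],"turn": 0,"gripper": 0},
])

```text
time_s: 9.53
tcp_pos: [0.4501, -0.085, -0.0137]
eef_rot: [-180.0, 0.0, -93.1]
contact_force: [0.1, 0.0, 0.7]
gripper_width: 0.0509
gripper_force: 0.0
```

Emit:
send_rows([
  {"slide": [0,0,0],"turn": 0,"gripper": 0},
  {"slide": [0,0,0],"turn": 0,"gripper": 0},
  {"slide": [0,0,0],"turn": 0,"gripper": 0},
  {"slide": [0,0,0],"turn": 0,"gripper": 0},
  {"slide": [0,0,0],"turn": 0,"gripper": 0},
])

```text
time_s: 9.95
tcp_pos: [0.4501, -0.085, -0.0136]
eef_rot: [-180.0, 0.0, -93.1]
contact_force: [0.3, 0.9, 1.6]
gripper_width: 0.0317
gripper_force: 40.0
```

Gripped: width 31.7 mm, 40 N. With the bar lying on the counter (axis at z=16) the TCP reads −13.6, so I use axis = reported z + 29.6 from here on. I'll lift and check the held bar in the scene camera.

Emit:
send_rows([
  {"slide": [0,0,-0.25],"turn": 0,"gripper": 0},
  {"slide": [0,0,-0.5],"turn": 0,"gripper": 0},
  {"slide": [0,0,-0.75],"turn": 0,"gripper": 0},
  {"slide": [0,0,-0.8],"turn": 0,"gripper": 0},
  {"slide": [0,0,-0.8],"turn": 0,"gripper": 0},
])

```text
time_s: 10.37
tcp_pos: [0.4519, -0.0846, 0.1089]
eef_rot: [-179.7, 0.1, -93.1]
contact_force: [0.4, 1.3, -3.1]
gripper_width: 0.0319
gripper_force: 40.0
```

```bash
python3 look.py scene p5 200 120 120 90 6; python3 -c "
from h import *;from plant import optics,get_state
c=cam(optics.capture('scene'));p=get_state()['tcp_pos'];print(p)
import cv2
q=lambda x,y,z:[p[0]+y,p[1]+x,p[2]+.0296+z]
print(proj(c,[q(.1,.016,.016),q(.1,.016,-.016),q(.1,-.016,.016),q(.065,0,.016)]).round(1).tolist())
g=cv2.imread('pics/p5.png').mean(2)
for y in range(155,195):print(y,''.join(' .:-=+*#%@'[min(9,int(v//26))] for v in g[(y-120)*6+3,3::6][40:105]))
"; python3 plan.py 534,-20,105,-126 534,-20,105,-206.4 534,-20,30,-206.4 560,32,30,-206.4
```

```text
handle [(0.95, [0.465, -0.027, 0.152])]
side_key [(0.88, [0.466, -0.028, 0.154])]
[ 0.44849678 -0.08518353  0.10441331]
[[277.8, 169.3], [278.0, 178.0], [284.3, 163.3], [271.0, 161.9]]
155 ***+==+*#**#%%%%%%%%%%#*+=-::::::::::::::::::::::::::::::::::::::
156 ***+==+*#***%%%%%%%%%%%%#*+=-::::::::::::::::::::::::::::::::::::
157 ***+==+*#*+*%%%%%%%%%%%%%%#*+=--:::::::::::::::::::::::::::::::::
158 ***++=+****+#%%%%%%%%%%%%%%%#*+=-::::::::::::::::::::::::::::::::
159 ***+++++*#*++*#%%%%%%%%%%%%#****+=--:::::::::::::::::::::::::::::
160 ++++++++*#*+++**#%%%%%%%%#*=--=+**+=--:::::::::::::::::::::::::::
161 -==+++++*#*+++++**#%%%%%%*=::::-*#%#*=--:::::::::::::::::::::::::
162 ::-=++++***+=+++++**#%%%%*=::::=*%%%%#*=--:::::::::::::::::::::::
163 :::-==++***+=+++++++**#%%#+===+*#%%%%%%#*=-::::::::::::::::::::::
164 :::::-==++++++++++++++**#######%%%%%%%%%#*=::::::::::::::::::::::
165 ::::::---===++++++++++++**#%%%%%%%%%%%%%#*-::::::::::::::::::::::
166 :::::::::---==++++++++++++**#%%%%%%%%%%##+-::::::::::::::::::::::
167 ::::::::::::--=+++++++++++++**#%%%%%%%#**+-::::::::::::::::::::::
168 :
[... 1638 characters left out ...]
::::::::::::::::::::::::::::::::::::
192 :::::::::::::::::::::::::::::::::::::::::::::::::::::::::::::::::
193 :::::::::::::::::::::::::::::::::::::::::::::::::::::::::::::::::
194 :::::::::::::::::::::::::::::::::::::::::::::::::::::::::::::::::
t 10.57 tcp [448.5 -85.2 104.4] rpy [179.8  -0.  -93.2] F [ 0.3 -0.3 -2.1] w 31.7 g 40.0 j [ 14.   5. -33.  -0. -52. -17.]
slide [-0.465, -0.545, -0.004] turn 0.365
-- [534.  -20.1 105. ] -126.0
slide [-0.0, 0.0, 0.0] turn 0.298
slide [-0.0, 0.0, 0.0] turn 0.298
slide [-0.0, 0.0, 0.0] turn 0.298
-- [534.  -20.1 105. ] -206.5
slide [0.0, 0.0, 0.5] turn -0.001
-- [534.  -20.1  30. ] -206.4
slide [-0.001, 0.388, 0.0] turn 0.0
-- [560.  32.  30.] -206.4
```

The held bar is level and within about 2 px of the prediction. Next is showing 1.

Emit:
send_rows([
  {"slide": [-0.465,-0.545,0],"turn": 0.365,"gripper": 0},
  {"slide": [-0.465,-0.545,0],"turn": 0.365,"gripper": 0},
  {"slide": [-0.465,-0.545,0],"turn": 0.365,"gripper": 0},
  {"slide": [-0.465,-0.545,0],"turn": 0.365,"gripper": 0},
  {"slide": [-0.465,-0.545,0],"turn": 0.365,"gripper": 0},
])

```text
time_s: 10.98
tcp_pos: [0.5353, -0.0191, 0.1034]
eef_rot: [179.8, -0.2, -126.3]
contact_force: [-0.8, -0.8, -2.8]
gripper_width: 0.0318
gripper_force: 40.0
```

Emit:
send_rows([
  {"slide": [0,0,0],"turn": 0.298,"gripper": 0},
  {"slide": [0,0,0],"turn": 0.298,"gripper": 0},
  {"slide": [0,0,0],"turn": 0.298,"gripper": 0},
  {"slide": [0,0,0],"turn": 0.298,"gripper": 0},
  {"slide": [0,0,0],"turn": 0.298,"gripper": 0},
])

```text
time_s: 11.4
tcp_pos: [0.5342, -0.0202, 0.104]
eef_rot: [179.9, -0.2, -153.1]
contact_force: [-1.0, 0.2, -1.7]
gripper_width: 0.0319
gripper_force: 40.0
```

Emit:
send_rows([
  {"slide": [0,0,0],"turn": 0.298,"gripper": 0},
  {"slide": [0,0,0],"turn": 0.298,"gripper": 0},
  {"slide": [0,0,0],"turn": 0.298,"gripper": 0},
  {"slide": [0,0,0],"turn": 0.298,"gripper": 0},
  {"slide": [0,0,0],"turn": 0.298,"gripper": 0},
])

```text
time_s: 11.82
tcp_pos: [0.5346, -0.02, 0.1048]
eef_rot: [-180.0, -0.1, -179.7]
contact_force: [0.5, -0.0, -2.8]
gripper_width: 0.0318
gripper_force: 40.0
```

Emit:
send_rows([
  {"slide": [0,0,0],"turn": 0.298,"gripper": 0},
  {"slide": [0,0,0.1],"turn": 0.298,"gripper": 0},
  {"slide": [0,0,0.2],"turn": 0.298,"gripper": 0},
  {"slide": [0,0,0.4],"turn": 0.298,"gripper": 0},
  {"slide": [0,0,0.5],"turn": 0.298,"gripper": 0},
])

```text
time_s: 12.23
tcp_pos: [0.5337, -0.0202, 0.0281]
eef_rot: [-179.9, -0.2, 153.5]
contact_force: [-1.0, 0.1, -2.5]
gripper_width: 0.0316
gripper_force: 40.0
```

```bash
python3 plan.py 560,32,30,-206.4; python3 look.py scene p6 200 120 120 90 6
```

```text
t 12.23 tcp [533.7 -20.2  28.1] rpy [-179.9   -0.2  153.5] F [-1.   0.1 -2.5] w 31.6 g 40.0 j [  19.   18.  -29.   -0.  -43. -135.]
slide [-0.002, 0.39, -0.012] turn -0.001
-- [560.   32.   29.9] 153.6
handle [(0.62, [0.592, -0.037, 0.072]), (0.44, [0.483, -0.265, 0.005])]
side_key [(0.79, [0.588, -0.038, 0.07])]
```

The key reads about 6 mm short along the bar, so I'll shift 5 mm along the handle and keep a gap of about 16 mm. I advance, then hold for about 1.2 s.

Emit:
send_rows([
  {"slide": [-0.035,0.1,-0.01],"turn": 0,"gripper": 0},
  {"slide": [-0.035,0.2,-0.01],"turn": 0,"gripper": 0},
  {"slide": [-0.035,0.28,-0.01],"turn": 0,"gripper": 0},
  {"slide": [-0.035,0.33,-0.01],"turn": 0,"gripper": 0},
  {"slide": [-0.035,0.35,-0.01],"turn": 0,"gripper": 0},
])

```text
time_s: 12.8
tcp_pos: [0.5645, 0.0263, 0.0333]
eef_rot: [180.0, 0.0, 153.7]
contact_force: [0.0, 0.2, -1.0]
gripper_width: 0.0316
gripper_force: 40.0
```

```bash
python3 - <<'E'
from h import *; from plant import optics,get_state
p=get_state()["tcp_pos"];print(p)
for n in("scene","top"):
    optics.capture(n)
    for k in("side_key","handle","lamp"):print(n,k,[(round(r["p"],2),np.round(r["location"],3).tolist()) for r in optics.look_for(n,k)[:2]])
E
```

```text
[0.56446035 0.02634711 0.03326321]
scene side_key [(0.59, [0.622, 0.005, 0.079])]
scene handle [(0.65, [0.622, 0.007, 0.08])]
scene lamp [(0.56, [0.674, 0.106, 0.073]), (0.33, [0.623, 0.001, 0.081])]
top side_key [(0.76, [0.522, 0.044, 0.083])]
top handle [(0.65, [0.523, 0.044, 0.08]), (0.47, [0.685, -0.358, 0.002])]
top lamp [(0.52, [0.696, 0.104, 0.091])]
```

In position: the gap is about 16 mm and it is centred within about 4 mm. I'll hold for 1.2 s, then back off.

Emit:
send_rows([
  {"slide": [0,0,0],"turn": 0,"gripper": 0},
  {"slide": [0,0,0],"turn": 0,"gripper": 0},
  {"slide": [0,0,0],"turn": 0,"gripper": 0},
  {"slide": [0,0,0],"turn": 0,"gripper": 0},
  {"slide": [0,0,0],"turn": 0,"gripper": 0},
])

```text
time_s: 13.62
tcp_pos: [0.5636, 0.0248, 0.0328]
eef_rot: [180.0, 0.0, 153.5]
contact_force: [0.4, 0.8, -3.0]
gripper_width: 0.0317
gripper_force: 40.0
```

Emit:
send_rows([
  {"slide": [0,0,0],"turn": 0,"gripper": 0},
  {"slide": [0,0,0],"turn": 0,"gripper": 0},
  {"slide": [0,0,0],"turn": 0,"gripper": 0},
  {"slide": [0,0,0],"turn": 0,"gripper": 0},
  {"slide": [0,0,0],"turn": 0,"gripper": 0},
])

```text
time_s: 14.03
tcp_pos: [0.5635, 0.0248, 0.0327]
eef_rot: [-180.0, -0.0, 153.6]
contact_force: [-0.8, 0.2, -3.0]
gripper_width: 0.0319
gripper_force: 40.0
```

Emit:
send_rows([
  {"slide": [0,0,0],"turn": 0,"gripper": 0},
  {"slide": [0,0,0],"turn": 0,"gripper": 0},
  {"slide": [0,-0.2,0],"turn": 0,"gripper": 0},
  {"slide": [0,-0.35,-0.15],"turn": 0,"gripper": 0},
  {"slide": [0,-0.45,-0.4],"turn": 0,"gripper": 0},
])

```text
time_s: 14.45
tcp_pos: [0.5289, -0.0374, 0.0894]
eef_rot: [-179.7, -0.4, 153.5]
contact_force: [0.5, 0.3, -3.4]
gripper_width: 0.0316
gripper_force: 40.0
```

```bash
python3 plan.py 647,-72,110,-26 647,-72,30,-26.4 670.6,-25.6,30,-26.4
```

```text
t 14.45 tcp [528.9 -37.4  89.4] rpy [-179.7   -0.4  153.5] F [ 0.5  0.3 -3.4] w 31.6 g 40.0 j [  17.   13.  -26.   -0.  -52. -134.]
slide [-0.135, 0.024, -0.023] turn 0.332
slide [-0.105, 0.088, -0.023] turn 0.332
slide [-0.047, 0.128, -0.023] turn 0.332
slide [0.023, 0.135, -0.023] turn 0.332
slide [0.088, 0.105, -0.023] turn 0.332
slide [0.127, 0.047, -0.022] turn 0.332
-- [646.9 -72.  110. ] -25.8
slide [0.0, -0.0, 0.533] turn 0.007
-- [646.9 -72.   30. ] -26.4
slide [0.004, -0.347, 0.0] turn -0.0
-- [670.6 -25.6  30. ] -26.4
```

```bash
python3 plan.py 647,-72,110,333.6 647,-72,30,333.6 670.6,-25.6,30,333.6
```

```text
t 14.45 tcp [528.9 -37.4  89.4] rpy [-179.7   -0.4  153.5] F [ 0.5  0.3 -3.4] w 31.6 g 40.0 j [  17.   13.  -26.   -0.  -52. -134.]
slide [-0.135, 0.024, -0.023] turn -0.334
slide [-0.128, -0.046, -0.023] turn -0.334
slide [-0.088, -0.105, -0.023] turn -0.334
slide [-0.024, -0.135, -0.023] turn -0.334
slide [0.047, -0.128, -0.023] turn -0.334
slide [0.105, -0.088, -0.022] turn -0.334
-- [647.1 -72.  110. ] 333.9
slide [-0.0, 0.0, 0.533] turn 0.003
-- [647.1 -72.   30. ] 333.6
slide [0.003, -0.347, 0.0] turn -0.0
-- [670.6 -25.6  30. ] 333.6
```

Emit:
send_rows([
  {"slide": [-0.135,0.024,-0.1],"turn": -0.334,"gripper": 0},
  {"slide": [-0.135,0.024,-0.1],"turn": -0.334,"gripper": 0},
  {"slide": [-0.135,0.024,-0.1],"turn": -0.334,"gripper": 0},
  {"slide": [-0.135,0.024,-0.1],"turn": -0.334,"gripper": 0},
  {"slide": [-0.135,0.024,-0.1],"turn": -0.334,"gripper": 0},
])

```text
time_s: 14.87
tcp_pos: [0.5532, -0.0416, 0.1079]
eef_rot: [180.0, 0.0, -176.1]
contact_force: [-0.1, -0.2, -3.6]
gripper_width: 0.0317
gripper_force: 40.0
```

Emit:
send_rows([
  {"slide": [-0.128,-0.046,-0.023],"turn": -0.334,"gripper": 0},
  {"slide": [-0.128,-0.046,-0.023],"turn": -0.334,"gripper": 0},
  {"slide": [-0.128,-0.046,-0.023],"turn": -0.334,"gripper": 0},
  {"slide": [-0.128,-0.046,-0.023],"turn": -0.334,"gripper": 0},
  {"slide": [-0.128,-0.046,-0.023],"turn": -0.334,"gripper": 0},
])

```text
time_s: 15.28
tcp_pos: [0.5727, -0.0471, 0.111]
eef_rot: [180.0, -0.0, -146.2]
contact_force: [-0.1, -0.6, -2.5]
gripper_width: 0.0316
gripper_force: 40.0
```

Emit:
send_rows([
  {"slide": [-0.088,-0.105,0],"turn": -0.334,"gripper": 0},
  {"slide": [-0.088,-0.105,0],"turn": -0.334,"gripper": 0},
  {"slide": [-0.088,-0.105,0],"turn": -0.334,"gripper": 0},
  {"slide": [-0.088,-0.105,0],"turn": -0.334,"gripper": 0},
  {"slide": [-0.088,-0.105,0],"turn": -0.334,"gripper": 0},
])

```text
time_s: 15.7
tcp_pos: [0.5924, -0.0529, 0.111]
eef_rot: [180.0, -0.0, -116.2]
contact_force: [-0.3, -0.1, -3.0]
gripper_width: 0.0315
gripper_force: 40.0
```

Emit:
send_rows([
  {"slide": [-0.024,-0.135,0],"turn": -0.334,"gripper": 0},
  {"slide": [-0.024,-0.135,0],"turn": -0.334,"gripper": 0},
  {"slide": [-0.024,-0.135,0],"turn": -0.334,"gripper": 0},
  {"slide": [-0.024,-0.135,0],"turn": -0.334,"gripper": 0},
  {"slide": [-0.024,-0.135,0],"turn": -0.334,"gripper": 0},
])

```text
time_s: 16.12
tcp_pos: [0.6122, -0.0586, 0.1111]
eef_rot: [180.0, -0.0, -86.2]
contact_force: [1.1, -0.9, -2.8]
gripper_width: 0.0315
gripper_force: 40.0
```

Emit:
send_rows([
  {"slide": [0.047,-0.128,0],"turn": -0.334,"gripper": 0},
  {"slide": [0.047,-0.128,0],"turn": -0.334,"gripper": 0},
  {"slide": [0.047,-0.128,0],"turn": -0.334,"gripper": 0},
  {"slide": [0.047,-0.128,0],"turn": -0.334,"gripper": 0},
  {"slide": [0.047,-0.128,0],"turn": -0.334,"gripper": 0},
])

```text
time_s: 16.53
tcp_pos: [0.6318, -0.0644, 0.1111]
eef_rot: [180.0, 0.0, -56.2]
contact_force: [0.5, -0.7, -2.5]
gripper_width: 0.0314
gripper_force: 40.0
```

Emit:
send_rows([
  {"slide": [0.105,-0.088,0],"turn": -0.334,"gripper": 0},
  {"slide": [0.105,-0.088,0],"turn": -0.334,"gripper": 0},
  {"slide": [0.105,-0.088,0.1],"turn": -0.334,"gripper": 0},
  {"slide": [0.105,-0.088,0.25],"turn": -0.334,"gripper": 0},
  {"slide": [0.105,-0.088,0.4],"turn": -0.334,"gripper": 0},
])

```text
time_s: 16.95
tcp_pos: [0.6523, -0.07, 0.0513]
eef_rot: [-179.9, -0.1, -26.2]
contact_force: [-0.4, 0.3, -2.7]
gripper_width: 0.0317
gripper_force: 40.0
```

```bash
python3 look.py scene p7 200 120 120 90 6; python3 plan.py 647,-72,30,-26.4  670.6,-25.6,30,-26.4
```

```text
handle [(0.93, [0.68, -0.067, 0.094])]
side_key [(0.83, [0.683, -0.069, 0.093]), (0.74, [0.676, 0.105, 0.074]), (0.53, [0.53, 0.298, 0.01])]
t 17.1 tcp [650.1 -70.4  49.7] rpy [179.9   0.2 -26.5] F [ 0.6 -0.3 -2.5] w 31.6 g 40.0 j [ 11.  26. -12.  -0. -52.  53.]
slide [-0.013, 0.019, 0.131] turn -0.001
-- [647.1 -72.   30. ] -26.4
slide [0.003, -0.347, 0.0] turn -0.0
-- [670.6 -25.6  30. ] -26.4
```

Emit:
send_rows([
  {"slide": [-0.01,0,0.13],"turn": 0,"gripper": 0},
  {"slide": [-0.01,-0.12,0.13],"turn": 0,"gripper": 0},
  {"slide": [-0.01,-0.22,0.13],"turn": 0,"gripper": 0},
  {"slide": [-0.01,-0.28,0.13],"turn": 0,"gripper": 0},
  {"slide": [-0.01,-0.315,0.13],"turn": 0,"gripper": 0},
])

```text
time_s: 17.52
tcp_pos: [0.6731, -0.0252, 0.0333]
eef_rot: [-179.9, -0.1, -26.1]
contact_force: [-0.2, -0.4, -3.1]
gripper_width: 0.0316
gripper_force: 40.0
```

```bash
cat > det.py <<'E'
import sys;from h import *; from plant import optics,get_state
p=get_state()["tcp_pos"];print(p.round(4))
for n in("scene","top"):
    optics.capture(n)
    for k in sys.argv[1:]:print(n,k,[(round(r["p"],2),np.round(r["location"],3).tolist()) for r in optics.look_for(n,k)[:2]])
E
python3 det.py side_key handle; python3 plan.py 670.6,-25.6,30,-26.4
```

```text
[ 0.6731 -0.0252  0.0333]
scene side_key [(0.81, [0.707, -0.028, 0.078])]
scene handle [(0.95, [0.709, -0.025, 0.078])]
top side_key [(0.92, [0.615, -0.001, 0.078])]
top handle [(0.76, [0.614, -0.001, 0.08]), (0.58, [0.479, -0.273, 0.006])]
t 17.82 tcp [670.9 -27.4  32. ] rpy [-180.    -0.   -26.1] F [-0.9 -0.4 -3.6] w 31.7 g 40.0 j [ 14.  28. -11.   0. -51.  50.]
slide [-0.007, -0.01, 0.013] turn 0.003
-- [670.6 -25.6  30. ] -26.4
```

Gap is about 19 mm. I'll close in 3 mm more, hold for about 1.2 s, then back off.

Emit:
send_rows([
  {"slide": [-0.007,-0.02,0],"turn": 0,"gripper": 0},
  {"slide": [-0.007,-0.02,0],"turn": 0,"gripper": 0},
  {"slide": [-0.007,-0.02,0],"turn": 0,"gripper": 0},
  {"slide": [-0.007,-0.02,0],"turn": 0,"gripper": 0},
  {"slide": [-0.007,-0.02,0],"turn": 0,"gripper": 0},
])

```text
time_s: 18.23
tcp_pos: [0.6714, -0.024, 0.0317]
eef_rot: [180.0, 0.0, -26.1]
contact_force: [0.3, 0.7, -2.1]
gripper_width: 0.0319
gripper_force: 40.0
```

Emit:
send_rows([
  {"slide": [0,0,0],"turn": 0,"gripper": 0},
  {"slide": [0,0,0],"turn": 0,"gripper": 0},
  {"slide": [0,0,0],"turn": 0,"gripper": 0},
  {"slide": [0,0,0],"turn": 0,"gripper": 0},
  {"slide": [0,0,0],"turn": 0,"gripper": 0},
])

```text
time_s: 18.65
tcp_pos: [0.6715, -0.0239, 0.0317]
eef_rot: [-180.0, -0.0, -26.1]
contact_force: [0.5, 0.2, -2.5]
gripper_width: 0.0322
gripper_force: 40.0
```

Emit:
send_rows([
  {"slide": [0,0,0],"turn": 0,"gripper": 0},
  {"slide": [0,0,0],"turn": 0,"gripper": 0},
  {"slide": [0,0.2,0],"turn": 0,"gripper": 0},
  {"slide": [0,0.4,-0.2],"turn": 0,"gripper": 0},
  {"slide": [0,0.6,-0.45],"turn": 0,"gripper": 0},
])

```text
time_s: 19.07
tcp_pos: [0.6309, -0.1015, 0.0915]
eef_rot: [179.8, 0.3, -26.1]
contact_force: [2.0, 0.7, -1.8]
gripper_width: 0.0322
gripper_force: 40.0
```

```bash
python3 plan.py 482,-266,105,-4.4
```

```text
t 19.07 tcp [ 630.9 -101.5   91.5] rpy [179.8   0.3 -26.1] F [ 2.   0.7 -1.8] w 32.2 g 40.0 j [  8.  22. -12.  -0. -56.  56.]
slide [-0.205, 0.71, -0.045] turn -0.12
slide [-0.335, 0.66, -0.045] turn -0.12
-- [ 481.9 -266.   105. ] -4.5
```

Two shows done. Now to the V-rest, held 6 mm off to +y so the bar rolls a known way.

Emit:
send_rows([
  {"slide": [-0.205,0.71,-0.1],"turn": -0.12,"gripper": 0},
  {"slide": [-0.205,0.71,-0.1],"turn": -0.12,"gripper": 0},
  {"slide": [-0.205,0.71,-0.1],"turn": -0.12,"gripper": 0},
  {"slide": [-0.205,0.71,-0.1],"turn": -0.12,"gripper": 0},
  {"slide": [-0.205,0.71,-0.1],"turn": -0.12,"gripper": 0},
])

```text
time_s: 19.48
tcp_pos: [0.5586, -0.1841, 0.1096]
eef_rot: [-180.0, -0.1, -15.4]
contact_force: [0.5, 0.6, -3.3]
gripper_width: 0.0313
gripper_force: 40.0
```

Emit:
send_rows([
  {"slide": [-0.385,0.66,0],"turn": -0.12,"gripper": 0},
  {"slide": [-0.385,0.66,0],"turn": -0.12,"gripper": 0},
  {"slide": [-0.385,0.66,0],"turn": -0.12,"gripper": 0},
  {"slide": [-0.385,0.66,0],"turn": -0.12,"gripper": 0},
  {"slide": [-0.385,0.66,0],"turn": -0.12,"gripper": 0},
])

```text
time_s: 19.9
tcp_pos: [0.4772, -0.2637, 0.1087]
eef_rot: [180.0, -0.0, -4.6]
contact_force: [0.5, 0.6, -1.9]
gripper_width: 0.0316
gripper_force: 40.0
```

```bash
python3 det.py side_key handle vrest; python3 plan.py 474,-266,70,-4.4
```

```text
[ 0.4772 -0.2637  0.1087]
scene side_key [(0.69, [0.506, -0.252, 0.148])]
scene handle [(0.88, [0.51, -0.25, 0.147])]
scene vrest [(0.95, [0.484, -0.268, 0.009]), (0.17, [0.51, -0.25, 0.15])]
top side_key [(0.98, [0.414, -0.253, 0.16])]
top handle [(0.97, [0.41, -0.255, 0.152])]
top vrest [(0.66, [0.438, -0.254, 0.004])]
t 20.3 tcp [ 478.1 -262.5  108.5] rpy [-180.     0.    -4.4] F [-0.3  0.2 -2.3] w 31.8 g 40.0 j [ -8.  13. -23.   0. -54.  94.]
slide [-0.026, 0.025, 0.257] turn -0.0
-- [ 473.9 -266.    69.9] -4.4
```

Emit:
send_rows([
  {"slide": [-0.03,0.042,0.05],"turn": 0,"gripper": 0},
  {"slide": [-0.03,0.042,0.1],"turn": 0,"gripper": 0},
  {"slide": [-0.03,0.042,0.15],"turn": 0,"gripper": 0},
  {"slide": [-0.03,0.042,0.2],"turn": 0,"gripper": 0},
  {"slide": [-0.03,0.042,0.23],"turn": 0,"gripper": 0},
])

```text
time_s: 20.72
tcp_pos: [0.4719, -0.2689, 0.0726]
eef_rot: [-180.0, 0.1, -4.5]
contact_force: [0.5, 0.8, -3.1]
gripper_width: 0.0315
gripper_force: 40.0
```

Emit:
send_rows([
  {"slide": [0,0,0.01],"turn": 0,"gripper": 0},
  {"slide": [0,0,0.02],"turn": 0,"gripper": 0},
  {"slide": [0,0,0.03],"turn": 0,"gripper": 0},
  {"slide": [0,0,0.04],"turn": 0,"gripper": 0},
  {"slide": [0,0,0.04],"turn": 0,"gripper": 0},
])

```text
time_s: 21.13
tcp_pos: [0.4727, -0.269, 0.0681]
eef_rot: [-180.0, -0.0, -4.5]
contact_force: [0.0, 0.4, -2.8]
gripper_width: 0.0318
gripper_force: 40.0
```

Emit:
send_rows([
  {"slide": [0,0,0.01],"turn": 0,"gripper": 0},
  {"slide": [0,0,0.015],"turn": 0,"gripper": 0},
  {"slide": [0,0,0.015],"turn": 0,"gripper": 1},
  {"slide": [0,0,0.015],"turn": 0,"gripper": 1},
  {"slide": [0,0,0.015],"turn": 0,"gripper": 1},
])

```text
time_s: 21.55
tcp_pos: [0.4729, -0.2692, 0.0663]
eef_rot: [180.0, -0.0, -4.5]
contact_force: [-0.6, -1.6, -0.0]
gripper_width: 0.0462
gripper_force: 0.5
```

Emit:
send_rows([
  {"slide": [0,0,0],"turn": 0,"gripper": 1},
  {"slide": [0,0,0],"turn": 0,"gripper": 1},
  {"slide": [0,0,0],"turn": 0,"gripper": 1},
  {"slide": [0,0,0],"turn": 0,"gripper": 1},
  {"slide": [0,0,0],"turn": 0,"gripper": 1},
])

```text
time_s: 21.97
tcp_pos: [0.4727, -0.269, 0.066]
eef_rot: [-180.0, -0.0, -4.5]
contact_force: [0.1, 0.3, -0.8]
gripper_width: 0.0794
gripper_force: 0.0
```

```bash
python3 det.py handle side_key side_vent; python3 plan.py; python3 - <<'E'
from plant import optics
import cv2
ims=[cv2.cvtColor(optics.capture(n)["img"],cv2.COLOR_RGB2BGR) for n in("top","scene")]
import numpy as np
a=cv2.resize(ims[0][190:270,360:460],None,fx=4,fy=4,interpolation=cv2.INTER_CUBIC);b=cv2.resize(ims[1][110:210,150:250],None,fx=4,fy=4,interpolation=cv2.INTER_CUBIC)
cv2.imwrite("pics/v.png",np.hstack([cv2.copyMakeBorder(a,0,80,0,0,cv2.BORDER_CONSTANT),b]))
E
```

```text
[ 0.4727 -0.269   0.066 ]
scene handle [(0.72, [0.503, -0.262, 0.097])]
scene side_key [(0.58, [0.5, -0.263, 0.095])]
scene side_vent [(0.84, [0.5, -0.262, 0.09]), (0.32, [0.663, -0.212, 0.006])]
top handle [(0.83, [0.408, -0.263, 0.098]), (0.16, [0.516, 0.288, 0.01])]
top side_key [(0.66, [0.409, -0.265, 0.101])]
top side_vent [(0.76, [0.403, -0.265, 0.097])]
t 22.37 tcp [ 472.6 -269.    65.9] rpy [180.   -0.   -4.5] F [ 0.1 -0.   0.3] w 87.6 g 0.0 j [ -9.  16. -26.   0. -48.  95.]
```

View pics/v.png

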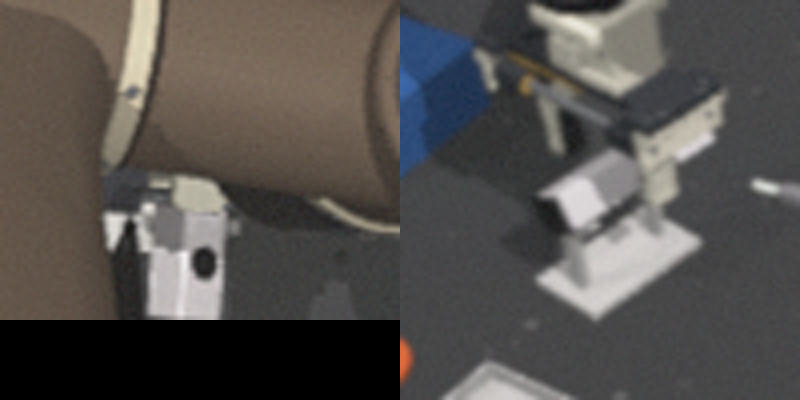

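The bar lies settled in the V. The top view shows the key on the image-right (−y) upper face at zoom (204,262), as planned. Next I grip it across its edges, lift, and finish the quarter turn by tipping it toward −y on the free counter.

Emit:
send_rows([
  {"slide": [0,0.012,0.05],"turn": 0,"gripper": 1},
  {"slide": [0,0.012,0.1],"turn": 0,"gripper": 1},
  {"slide": [0,0.012,0.15],"turn": 0,"gripper": 1},
  {"slide": [0,0.012,0.187],"turn": 0,"gripper": 1},
  {"slide": [0,0.012,0.187],"turn": 0,"gripper": 0},
], newtons=15)

```text
time_s: 22.88
tcp_pos: [0.4712, -0.2705, 0.036]
eef_rot: [-180.0, 0.2, -4.5]
contact_force: [0.1, 0.4, -0.6]
gripper_width: 0.0845
gripper_force: 0.0
```

Emit:
send_rows([
  {"slide": [0,0,0],"turn": 0,"gripper": 0},
  {"slide": [0,0,0],"turn": 0,"gripper": 0},
  {"slide": [0,0,0],"turn": 0,"gripper": 0},
  {"slide": [0,0,0],"turn": 0,"gripper": 0},
  {"slide": [0,0,0],"turn": 0,"gripper": 0},
])

```text
time_s: 23.3
tcp_pos: [0.4727, -0.2709, 0.0382]
eef_rot: [180.0, -0.0, -4.5]
contact_force: [0.8, -0.3, -0.3]
gripper_width: 0.0535
gripper_force: 0.0
```

Emit:
send_rows([
  {"slide": [0,0,0],"turn": 0,"gripper": 0},
  {"slide": [0,0,0],"turn": 0,"gripper": 0},
  {"slide": [0,0,0],"turn": 0,"gripper": 0},
  {"slide": [0,0,0],"turn": 0,"gripper": 0},
  {"slide": [0,0,0],"turn": 0,"gripper": 0},
])

```text
time_s: 23.72
tcp_pos: [0.4727, -0.2734, 0.0392]
eef_rot: [179.8, -0.1, -4.5]
contact_force: [-3.8, -14.9, 4.4]
gripper_width: 0.0405
gripper_force: 15.0
```

Emit:
send_rows([
  {"slide": [0,0,0],"turn": 0,"gripper": 0},
  {"slide": [0,0,0],"turn": 0,"gripper": 0},
  {"slide": [0,0,-0.02],"turn": 0,"gripper": 0},
  {"slide": [0,0,-0.04],"turn": 0,"gripper": 0},
  {"slide": [0,0,-0.06],"turn": 0,"gripper": 0},
])

```text
time_s: 24.13
tcp_pos: [0.4725, -0.2718, 0.0473]
eef_rot: [179.9, -0.0, -4.5]
contact_force: [1.8, -2.0, -2.1]
gripper_width: 0.0364
gripper_force: 15.1
```

```bash
python3 plan.py; python3 det.py handle side_key; python3 - <<'E'
import cv2
from plant import optics
optics.capture("top");g=optics.capture("top")["img"].mean(2)
for y in range(230,285):print(y,"".join(" .:-=+*#%@"[min(9,int(v//26))] for v in g[y,375:440]))
E
```

```text
t 24.13 tcp [ 472.5 -271.8   47.3] rpy [179.9  -0.   -4.5] F [ 1.8 -2.  -2.1] w 36.4 g 15.1 j [ -9.  17. -27.   0. -46.  95.]
[ 0.4725 -0.2718  0.0473]
scene handle [(0.66, [0.516, -0.258, 0.103]), (0.62, [0.484, -0.262, 0.006])]
scene side_key [(0.81, [0.514, -0.263, 0.104])]
top handle [(0.72, [0.688, -0.36, 0.0]), (0.68, [0.407, -0.261, 0.103])]
top side_key [(0.74, [0.4, -0.265, 0.108])]
230 --::-:::::-==-:.::::::::::::::::::::-:::--:-:--------------------
231 :---::::::---:.::::::::::::::::::::::::::::--:::------:----------
232 :----:::::--:::::::::::::::::::::::::::::::::::-:::------::--:---
233 --::-:::::-:::::::::::::::::::::::::::::::::::::::::::::--::-:-:-
234 -::::::::::::::::::::-------===--::::::::::::::::::::::::::::-::-
235 :::::::::::::::::::::-=====+*#**+===-::::::::::::::::::::::::::-:
236 :::--::::::::::::::::=***+=+*#*****#*-....:::::::::::::::::::::::
237 ::::::::::::::::::::::---==+*********+:.......:::::::::::::::::::
238 :--::::::::::-----::::.:::-+**********=:..............:::::::::::
239 -:-:::::::::---==-::::::::-+***********=:.................:::::::
240 -
[... 2444 characters left out ...]

275 -------:::::::::.....::::-:----::::----:::::::::::::::::::::::::-
276 -------:::::::::.....:::-::----:-------:--::::::::::::::::::::::-
277 -------:::::::::.....::-::::----:-:::-:---:---::::::::::::::::::-
278 --------::::::::.....::-:---:-::::::::--:--:-:-::::::::::::::::::
279 -----:--::::::::.....::--:::::-:---::-:::------:::::::::::::::::-
280 -------::::::::::....:::::-----:-:-:-::---::::-::::::::::---:----
281 -------:-::::::::....:::---::-::-:-:-:--:------::::::::::---:--:-
282 ---------:::::::..:...::-::-:------:-----:--:---:::::::::---:-:--
283 ---------::::::::.::..:-::::-:-:--:-::------:::---:-::::::-:--::-
284 -------:-::::::::.::..:::---:-::--:----:::::-::::-----::::-:---::
```

Squeezing across the edges turned the bar in the V: the width fell to 36 mm and the key came back toward up. The −y finger touched first because the groove is nearer y≈−0.275. By mirror symmetry, if the +y finger touches first the bar should roll the wanted way. I'll re-drop it with the +y bias, then close with the tool shifted to −y.

Emit:
send_rows([
  {"slide": [0,-0.01,-0.01],"turn": 0,"gripper": 0},
  {"slide": [0,-0.02,-0.02],"turn": 0,"gripper": 0},
  {"slide": [0,-0.02,-0.02],"turn": 0,"gripper": 1},
  {"slide": [0,-0.02,-0.02],"turn": 0,"gripper": 1},
  {"slide": [0,-0.02,-0.02],"turn": 0,"gripper": 1},
])

```text
time_s: 24.95
tcp_pos: [0.4725, -0.2675, 0.0496]
eef_rot: [-180.0, 0.0, -4.5]
contact_force: [-0.1, -0.2, -0.3]
gripper_width: 0.0495
gripper_force: 0.5
```

Emit:
send_rows([
  {"slide": [0,0,0],"turn": 0,"gripper": 1},
  {"slide": [0,0,0],"turn": 0,"gripper": 1},
  {"slide": [0,0,0],"turn": 0,"gripper": 1},
  {"slide": [0,0,0],"turn": 0,"gripper": 1},
  {"slide": [0,0,0],"turn": 0,"gripper": 1},
])

```text
time_s: 25.37
tcp_pos: [0.4727, -0.2677, 0.0498]
eef_rot: [-180.0, 0.0, -4.5]
contact_force: [-0.7, 0.7, 0.4]
gripper_width: 0.0825
gripper_force: 0.0
```

```bash
cat > asc.py <<'E'
import sys; from plant import optics
n,x,y,w,h=sys.argv[1],*map(int,sys.argv[2:6]);g=optics.capture(n)["img"].mean(2)
for r in range(y,y+h):print(r,"".join(" .:-=+*#%@"[min(9,int(v//26))] for v in g[r,x:x+w]))
E
python3 asc.py top 390 240 35 34;python3 plan.py 472.5,-280,38,-4.4
```

```text
240 ::::-====-=+***********+:..........
241 ::::+*#*+==+*********#*=-:.........
242 .:::+###*===++*********+==-........
243 .-=-=+**+========++++*****=:.......
244 .=#*==+=========+*********=:::.....
245 .=#*==+=========+*********+==-:....
246 .-*#*++=========+********++===-::::
247 .-*#%#*=========+********+====:::::
248 .-*####*========+******#*+=---:::::
249 .:*####*+=======+*****###*-::::::::
250 .:*####*+=======+******##*-::::::::
251 .:+####*+=======*##*+=+##+-::::::::
252 .:+#####*++++++*#%*=:.:+#+:::::::::
253 ..:::--+########%%+:...-*+:::::::::
254 ..:::::+#######%%#=....:++:::::::::
255 ..:::::+#######%%#=....:++:::::::::
256 ...:::-*#######%%#=.....++:::::::::
257 ..::::-*#######%%#+:...:*+:::::::::
258 ..::-:-*#######%%#*-...-*+:::::::::
259 ..::-:-*#######%%#*+=--*#+:::::::::
260 ...:::-*#######%%###***##+-::::::::
261 ...:-::+#######%%########+-::::::::
262 ...:-:-+#######%%#######*=:::::::::
263 ...:::-+#######%%#######*=:::::::::
264 ...:::-*#######%%#######*=:::::::::
265 ...:::-*#######%%#######*=:::::::::
266 ...:::-*#######%%#######*=:::::::::
267 ...:::=*#######%%#######*-:::::::::
268 ...:::-+**#####%%#######*-:::::::::
269 ...::::--===+**##*******+-:::::::::
270 ....:::::::::::::::-====--:::::::::
271 ....:::-:--:.......:::-::--::::::::
272 ....::-::--:...:::.::-::::-::::::::
273 ....::-::--:..:::..:-:----:::::::::
t 25.42 tcp [ 472.8 -267.7   49.8] rpy [-180.     0.    -4.5] F [-0.7 -0.1 -0.4] w 84.9 g 0.0 j [ -9.  17. -27.  -0. -46.  94.]
slide [0.005, 0.082, 0.079] turn -0.001
-- [ 472.5 -280.    38. ] -4.4
```

The bar is nested again with the key on the −y face. Now I close with the mirrored offset.

Emit:
send_rows([
  {"slide": [0,0.082,0.02],"turn": 0,"gripper": 1},
  {"slide": [0,0.082,0.05],"turn": 0,"gripper": 1},
  {"slide": [0,0.082,0.079],"turn": 0,"gripper": 1},
  {"slide": [0,0.082,0.079],"turn": 0,"gripper": 0},
  {"slide": [0,0.082,0.079],"turn": 0,"gripper": 0},
])

```text
time_s: 25.83
tcp_pos: [0.4712, -0.2801, 0.0375]
eef_rot: [-180.0, 0.1, -4.5]
contact_force: [-0.3, -0.1, 0.6]
gripper_width: 0.0791
gripper_force: 0.0
```

Emit:
send_rows([
  {"slide": [0,0,0],"turn": 0,"gripper": 0},
  {"slide": [0,0,0],"turn": 0,"gripper": 0},
  {"slide": [0,0,0],"turn": 0,"gripper": 0},
  {"slide": [0,0,0],"turn": 0,"gripper": 0},
  {"slide": [0,0,0],"turn": 0,"gripper": 0},
])

```text
time_s: 26.25
tcp_pos: [0.472, -0.2782, 0.0383]
eef_rot: [-179.9, -0.0, -4.5]
contact_force: [0.8, 31.0, 17.1]
gripper_width: 0.0466
gripper_force: 15.1
```

Emit:
send_rows([
  {"slide": [0,0,0],"turn": 0,"gripper": 0},
  {"slide": [0,0,0],"turn": 0,"gripper": 0},
  {"slide": [0,0,0],"turn": 0,"gripper": 0},
  {"slide": [0,0,0],"turn": 0,"gripper": 0},
  {"slide": [0,0,0],"turn": 0,"gripper": 0},
])

```text
time_s: 26.67
tcp_pos: [0.4723, -0.2762, 0.0387]
eef_rot: [-179.8, -0.1, -4.5]
contact_force: [-0.2, 26.5, 14.8]
gripper_width: 0.0428
gripper_force: 15.0
```

```bash
python3 plan.py;python3 asc.py top 390 240 35 34
```

```text
t 26.67 tcp [ 472.3 -276.2   38.7] rpy [-1.798e+02 -1.000e-01 -4.500e+00] F [-0.2 26.5 14.8] w 42.8 g 15.0 j [-10.  18. -27.  -0. -45.  96.]
240 =--:..:::::::=***********+-........
241 +-:...:::::::-+*#********+=:.......
242 +-:....::::::-=*******###+-::......
243 +-:....:::::::-=+*****###*=-::.....
244 ++-::..:-:-::::-=+********+-:-::...
245 **:::.:=+========+********+-=--:::.
246 ++:::..-=========+********+===-::::
247 ==.::..-=========+********+===:::::
248 ::.....=+========+********+---:::::
249 :......=+========*********+::::::::
250 :......=+=======+#%*******+::::::::
251 :......-++++++++#%%#****##+::::::::
252 :......-*%######%%%*=::-+#+::::::::
253 ::.....:*%######%%#+:...-*+::::::::
254 ::.....:*%######%%#=....-*+::::::::
255 ::.....:*#######%%*=....:==::::::::
256 ::.....:+#######%%*-....:==::::::::
257 ::.....:*#######%%#=....-==::::::::
258 ::.....:+#######%%#+:..:=+=::::::::
259 ::......=#######%%#*=-:=*+=::::::::
260 :::.....=*######%%##*++*#*=::::::::
261 :::.....-*######%%#######*-::::::::
262 :::.....-*######%%#######+-::::::::
263 :::.....-*######%%#######+-::::::::
264 :::.....:*######%%#####*#+-::::::::
265 :::.....:*######%%#######+-::::::::
266 ::::....:+######%%#######+-::::::::
267 ::::....:+######%%#######+-::::::::
268 ::::.....=*#####%%#######+--:::::::
269 ::::.....:=++***#********+-::::::::
270 ::::.....::::::::::--====--::::::::
271 ::::.....::::.......:::::::::::::::
272 :::::....::-:..::...::-:::-::::::::
273 :::::.....:-:..::..::::-:--::::::::
```

Emit:
send_rows([
  {"slide": [0,0,0],"turn": 0,"gripper": 0},
  {"slide": [0,0,0],"turn": 0,"gripper": 0},
  {"slide": [0,0,-0.02],"turn": 0,"gripper": 0},
  {"slide": [0,0,-0.04],"turn": 0,"gripper": 0},
  {"slide": [0,0,-0.06],"turn": 0,"gripper": 0},
])

```text
time_s: 27.13
tcp_pos: [0.4716, -0.2797, 0.0471]
eef_rot: [-180.0, 0.0, -4.5]
contact_force: [0.2, 0.3, -1.4]
gripper_width: 0.0425
gripper_force: 15.0
```

```bash
python3 plan.py;python3 asc.py top 390 244 35 28
```

```text
t 27.13 tcp [ 471.6 -279.7   47.1] rpy [-180.     0.    -4.5] F [ 0.2  0.3 -1.4] w 42.5 g 15.0 j [-10.  17. -27.  -0. -46.  96.]
244 :+#+-...::-::::::-==+****+***+::::.
245 :=#*=:..:======--==+*********+-::::
246 :=*+:::.:==========+*********+-::::
247 :-+=.::.:-=========+*********+:::::
248 :--:.::..==========+*********=:::::
249 :-:......++========+********+=:::::
250 :::.....:*#+=======#%##*****+=:::::
251 :::......+*++====++#%##*****+-:::::
252 :::......=*##*+++*#%%#+-:-+#*-:::::
253 :::......-+########%%*=...-**-:::::
254 :::......:=########%%+:...:++-:::::
255 :::......:+########%%+:....--::::::
256 :::......:+########%%+:....--::::::
257 ::::.....:*########%%+:...:==::::::
258 ::::.....:*########%%*=...:++::::::
259 ::::.....:*########%%#*-::=*+::::::
260 ::::.....:+########%%##*=+*#*-:::::
261 ::::......=########%%#######*-:-:::
262 ::::......=*#######%########+::-:::
263 ::::......-*######%%########+-:-:::
264 :::::.....-*######%%########+-:-:::
265 :::::.....-*######%%########+-:-:::
266 :::::.....-*######%%#######*=::-:::
267 :::::.....:*######%%#######*=:--:::
268 :::::.....:*######%%#######*=::-:::
269 :::::.....:=******##**#####*=:--:::
270 :::::......:---::---==+****+-:--:::
271 ::::::.....::::.......::----::-::::
```

The bar hangs free and steady across its edges. The width of 42.5 mm fits rounded edges at about 45°, with the key on the −y upper side. I'll carry it to free counter and finish the roll toward −y there.

Emit:
send_rows([
  {"slide": [0,0,-0.1],"turn": 0,"gripper": 0},
  {"slide": [0,0,-0.2],"turn": 0,"gripper": 0},
  {"slide": [0,0,-0.3],"turn": 0,"gripper": 0},
  {"slide": [0,0,-0.38],"turn": 0,"gripper": 0},
  {"slide": [0,0,-0.38],"turn": 0,"gripper": 0},
])

```text
time_s: 27.6
tcp_pos: [0.473, -0.281, 0.1063]
eef_rot: [179.9, -0.2, -4.5]
contact_force: [0.8, -0.4, -1.8]
gripper_width: 0.0423
gripper_force: 15.0
```

Emit:
send_rows([
  {"slide": [0.05,-0.2,0],"turn": 0,"gripper": 0},
  {"slide": [0.1,-0.4,0],"turn": 0,"gripper": 0},
  {"slide": [0.15,-0.6,0],"turn": 0,"gripper": 0},
  {"slide": [0.2,-0.8,0],"turn": 0,"gripper": 0},
  {"slide": [0.23,-1,0],"turn": 0,"gripper": 0},
])

```text
time_s: 28.02
tcp_pos: [0.5179, -0.1322, 0.103]
eef_rot: [180.0, 0.0, -4.5]
contact_force: [0.8, -0.2, -3.9]
gripper_width: 0.0421
gripper_force: 15.0
```

```bash
python3 plan.py 506,-130,-12,-4.5;python3 asc.py top 330 230 60 40
```

```text
t 28.02 tcp [ 517.9 -132.2  103. ] rpy [180.    0.   -4.5] F [ 0.8 -0.2 -3.9] w 42.1 g 15.0 j [  7.  12. -25.  -0. -53.  79.]
slide [-0.08, -0.008, 0.767] turn -0.0
-- [ 506.  -130.1  -12. ] -4.5
230 :-::-:-::::::-=+++++*%%##*******=-::-:-:---:-:::::::::::-+++
231 ::-::-:-:::::=*######%%#*-::-+**=::--::---::----::::::::-+++
232 -:::-:-:---:-*%######%%*=....-+*=:-------:---:-:-:::::::=+++
233 --::-:-::--:-*%######%%+:....:+*-:-::-::--:-::-:-:::::::=+++
234 :::::::::::::*%########+:.....++-:------:---:-:--:::::::=+++
235 ::-::-:::-:::+########*+:.....=+-:---:-------::--:::::::=+++
236 ---:--::-::::+#########+:....:+*-::-:::-----:-::-:::::::=+++
237 :::::::::-::-+######%%#*=....-+*-::-----:::-::::-:::::::=+++
238 -:-:---::-::-*######%%##*-..:=**-:::---::-:-::-:::::::::=+++
239 ::::::::::::-*######%%###+===*#*-:-::-:--:-::----:::::::=+++
240 -:--:--:--::-*######%%#########+-:----:::-:-:::-::::::::+*++
241 :-::-::-::::=*######%%#########+-::-::-:-::-:::::::::::-+*++
242 :-:-:-::-::-=#######%%#########+-:::-:----:::::::::::::-+*++
243 :-:::--:-:::=#######%%########*=:::---::-:::::-::::::::
[... 995 characters left out ...]
-:--::-::::-::::-:::-:--::--:-:------:---:::::::::
260 ::::::::::-:::-::::-:::-:::---:-:--:-::------::-::----::::::
261 ::-::----:-::-:-::---::::--::---:----:---::-::--:---:-::::::
262 :::::::-:--:-:::::::-:-:---:----:--::---::-:-:::------::::::
263 ::-::::--::----:--::-:::-:-::---:::--:-:-:----::-:-:---:::::
264 :-::-:::--::::::-:--:-:--::---:----:---::-:----:---:::::::::
265 :-:-::-::-::-::::------:-:-:----::-----:--:::-----::-:::::::
266 :::-:::-:::-:-:-:::-:---:--::-:::-::---::-:--::::--:::::::--
267 ::-::::--::::::---:-:::--:--::------::----:--::--::-::::::::
268 ::-::::::--:-::::--:----:::-----::----:-::::-::-:-::::::::::
269 ::::::----:--:::::::--:-:-::::-:-:----:--:-----:::::::::::--
```

The tilt reads about 33°, so it would roll back if released here. Better to use the rest's −y arm tips as a fixed edge: lowering the gripped bar with its +y lower face on them turns it the wanted way between the pads.

```bash
python3 plan.py 473,-322,95,-4.5 473,-322,62,-4.5
```

```text
t 28.07 tcp [ 519.2 -128.6  103.2] rpy [-180.    -0.    -4.5] F [ 0.4  5.3 -3.7] w 41.8 g 15.0 j [  7.  12. -25.  -0. -53.  79.]
slide [-0.104, 0.655, 0.027] turn 0.0
slide [-0.103, 0.654, 0.027] turn 0.0
-- [ 473.  -322.    95.1] -4.5
slide [-0.0, 0.0, 0.22] turn 0.001
-- [ 473.  -322.    62.1] -4.5
```

Emit:
send_rows([
  {"slide": [-0.02,0.13,0],"turn": 0,"gripper": 0},
  {"slide": [-0.04,0.26,0],"turn": 0,"gripper": 0},
  {"slide": [-0.06,0.39,0],"turn": 0,"gripper": 0},
  {"slide": [-0.08,0.52,0],"turn": 0,"gripper": 0},
  {"slide": [-0.104,0.655,0],"turn": 0,"gripper": 0},
], newtons=12)

```text
time_s: 28.48
tcp_pos: [0.4938, -0.2307, 0.1029]
eef_rot: [-180.0, 0.1, -4.5]
contact_force: [0.9, 0.2, -2.4]
gripper_width: 0.0421
gripper_force: 12.0
```

Emit:
send_rows([
  {"slide": [-0.02,0.13,0],"turn": 0,"gripper": 0},
  {"slide": [-0.04,0.26,0],"turn": 0,"gripper": 0},
  {"slide": [-0.06,0.39,0],"turn": 0,"gripper": 0},
  {"slide": [-0.08,0.52,0],"turn": 0,"gripper": 0},
  {"slide": [-0.104,0.655,0],"turn": 0,"gripper": 0},
])

```text
time_s: 28.9
tcp_pos: [0.4704, -0.3277, 0.1028]
eef_rot: [-180.0, 0.1, -4.5]
contact_force: [0.8, 0.5, -1.2]
gripper_width: 0.0423
gripper_force: 12.0
```

Emit:
send_rows([
  {"slide": [0,0,0],"turn": 0,"gripper": 0},
  {"slide": [0,0,0.08],"turn": 0,"gripper": 0},
  {"slide": [0,0,0.16],"turn": 0,"gripper": 0},
  {"slide": [0,0,0.24],"turn": 0,"gripper": 0},
  {"slide": [0,0,0.27],"turn": 0,"gripper": 0},
])

```text
time_s: 29.32
tcp_pos: [0.4697, -0.3262, 0.061]
eef_rot: [-179.9, 0.2, -4.5]
contact_force: [0.2, 0.3, -3.1]
gripper_width: 0.0423
gripper_force: 12.0
```

```bash
python3 plan.py 473,-322,55,-4.5;python3 asc.py top 395 240 45 30
```

```text
t 29.32 tcp [ 469.7 -326.2   61. ] rpy [-179.9    0.2   -4.5] F [ 0.2  0.3 -3.1] w 42.3 g 12.0 j [-15.  18. -23.  -0. -49. 101.]
slide [0.02, -0.029, 0.04] turn -0.001
-- [ 473.1 -322.1   55. ] -4.5
240 ----------------------:-:::::..::..=*********
241 -----------------------::::::..::..=*********
242 -----------------------::::::..:...-+********
243 ------------------------:::::......:+********
244 -------------------------:::::.....:+*++++++*
245 ----------------------:-::::::.....:+********
246 -----------------------:::::::.....:+********
247 ------------------------::::::.....:+********
248 ------------------------::::::.....:+********
249 -------------------------:::::.....:+********
250 -------------------------:::::.....:********+
251 -------------------------:::::.....-*###****+
252 ------------------------::::::.....:*%#******
253 -------------------------::::::....:*#*=::=**
254 -----------------------::::::::....:*#+:..:+*
255 ------------------------::-::::....:**=....-=
256 -------------------------::::::....:**-....-=
257 -------------------------::::::.....++-....:=
258 --------------------------::::::....=+=....-=
259 -------------------------::::::.....=*+:..:==
260 --------------------------:::::.....=**=::=*+
261 -------------------------::::::.....-*#*++*#+
262 --------------------------::::::....-*######+
263 -------------------------:::::::....-*######+
264 --------------------------:::::.....-*######+
265 --------------------------::::::....-*######+
266 -------------------------:::::::....-*######+
267 --------------------------::::::....-*######+
268 ---------------------------:::::....:*######+
269 --------------------------::::::....:*######+
```

Emit:
send_rows([
  {"slide": [0.02,-0.029,0],"turn": 0,"gripper": 0},
  {"slide": [0.02,-0.029,0.02],"turn": 0,"gripper": 0},
  {"slide": [0.02,-0.029,0.04],"turn": 0,"gripper": 0},
  {"slide": [0.02,-0.029,0.06],"turn": 0,"gripper": 0},
  {"slide": [0.02,-0.029,0.06],"turn": 0,"gripper": 0},
])

```text
time_s: 29.78
tcp_pos: [0.4745, -0.3224, 0.0542]
eef_rot: [-180.0, 0.0, -4.5]
contact_force: [0.8, -0.2, -2.0]
gripper_width: 0.0422
gripper_force: 12.0
```

Emit:
send_rows([
  {"slide": [0,0,0.01],"turn": 0,"gripper": 0},
  {"slide": [0,0,0.02],"turn": 0,"gripper": 0},
  {"slide": [0,0,0.03],"turn": 0,"gripper": 0},
  {"slide": [0,0,0.04],"turn": 0,"gripper": 0},
  {"slide": [0,0,0.05],"turn": 0,"gripper": 0},
])

```text
time_s: 30.2
tcp_pos: [0.4747, -0.3226, 0.0469]
eef_rot: [-180.0, -0.0, -4.5]
contact_force: [0.9, -0.1, -2.1]
gripper_width: 0.0424
gripper_force: 12.0
```

Emit:
send_rows([
  {"slide": [0,0,0.01],"turn": 0,"gripper": 0},
  {"slide": [0,0,0.02],"turn": 0,"gripper": 0},
  {"slide": [0,0,0.03],"turn": 0,"gripper": 0},
  {"slide": [0,0,0.04],"turn": 0,"gripper": 0},
  {"slide": [0,0,0.04],"turn": 0,"gripper": 0},
])

```text
time_s: 30.62
tcp_pos: [0.4754, -0.3238, 0.0425]
eef_rot: [179.9, -0.1, -4.5]
contact_force: [-3.6, -2.3, 8.9]
gripper_width: 0.043
gripper_force: 12.0
```

Contact is made and the width is growing as expected. Continuing down.

Emit:
send_rows([
  {"slide": [0,0,0.01],"turn": 0,"gripper": 0},
  {"slide": [0,0,0.02],"turn": 0,"gripper": 0},
  {"slide": [0,0,0.03],"turn": 0,"gripper": 0},
  {"slide": [0,0,0.04],"turn": 0,"gripper": 0},
  {"slide": [0,0,0.05],"turn": 0,"gripper": 0},
])

```text
time_s: 31.03
tcp_pos: [0.4754, -0.3244, 0.035]
eef_rot: [179.9, -0.1, -4.5]
contact_force: [-2.9, -7.5, 6.7]
gripper_width: 0.0438
gripper_force: 12.0
```

```bash
python3 plan.py;python3 asc.py top 415 240 45 30
```

```text
t 31.03 tcp [ 475.4 -324.4   35. ] rpy [ 1.799e+02 -1.000e-01 -4.500e+00] F [-2.9 -7.5  6.7] w 43.8 g 12.0 j [-15.  20. -24.   0. -46. 100.]
240 ::::.....:=***********+-:....................
241 ::::.....:=+*******##+---:...................
242 ::::.....:=++++******+::::::.................
243 ::::.....:=++++****++=::::-::................
244 ::::.....:=++++**+*++=::::::::...............
245 :::::....:=++++**+***=::::::::...............
246 :::::.....=++++***+**+:::::::::::::::..:...:.
247 :::::.....=++++**++*+=:::::::::::::::::::::::
248 :::::.....=+****+++*+-:::::::::::::::::::::::
249 :::::... .-#%%%#****+-:::::::::::::::::::::::
250 :::::.....-#%%%#*++++-:::::::::::::::::::::::
251 ::::::....=#%%%#+=:-+=:::::::::::::::::::::::
252 :::::.....=#%%%#=:.:==:::::::::::::::::::::::
253 -:::::....=#%%%#=...--::::::::.::::::::::::::
254 ::::::....=#%%%#=...--:::::::::::::::::::::::
255 ::::::....-#%%%#=...--:::::::::::::::::::::::
256 ::::::....-#%%%#=...:::::::::::::::::::::::::
257 ::::::....:#%%%#=:.:-::::::::::::::::::::::::
258 :::::::...:#%%%#+-:==::::::::::::::::::::::::
259 :::::::...:#%%%#*+=+=-:::::::::::::::::::::::
260 :::::::...:*%%%#****=--::::::::::::::::::::--
261 -::::::....+%%%#****=-::::::::::::::::::::--:
262 -::::::....+#%%#*+**=-:::::::::::::::::::::::
263 :::::::....=#%%#+**+=:::::::::::::::::::::-:-
264 -::::::....=#%%#*+*+=::::::::::::::::::::::::
265 ::::::::...=#%%*+**+=:::::::::::::::::::::-:-
266 --::::::...=#%%**+++=::::::::::::::::::::-:--
267 :::::::::..-#%#*++**=--:::::::::::::::::::--:
268 -::::::::..:*#*++++*=-:::::::::::::::::::::--
269 ---:::::::..:---====-::::::::::::::::::::--::
```

Emit:
send_rows([
  {"slide": [0,0,0.012],"turn": 0,"gripper": 0},
  {"slide": [0,0,0.024],"turn": 0,"gripper": 0},
  {"slide": [0,0,0.036],"turn": 0,"gripper": 0},
  {"slide": [0,0,0.048],"turn": 0,"gripper": 0},
  {"slide": [0,0,0.06],"turn": 0,"gripper": 0},
])

```text
time_s: 31.5
tcp_pos: [0.4754, -0.3248, 0.0256]
eef_rot: [179.8, -0.1, -4.5]
contact_force: [-3.0, -10.9, 1.8]
gripper_width: 0.0427
gripper_force: 12.0
```

```bash
python3 plan.py;python3 asc.py top 415 244 35 27; python3 asc.py scene 150 130 75 60
```

```text
t 31.5 tcp [ 475.4 -324.8   25.6] rpy [ 1.798e+02 -1.000e-01 -4.500e+00] F [ -3.  -10.9   1.8] w 42.7 g 12.0 j [-15.  21. -24.   0. -44. 100.]
244 ::::....:=++++++*+++-:::::::.......
245 ::::.....=++++++**++-:::::::.......
246 ::::.....=++++++**++-::::::::::::::
247 ::::.....=*#*+++**+=-::::::::::::::
248 :::::....=%@%#*##*+=-::::::::::::::
249 :::::...:+%@@@@@%#+=-::::::::::::::
250 :::::....=%@@@@@%*+=-::::::::::::::
251 :::::....=%@@%%@%*---::::::::::::::
252 :::::....=%@@%%%%+:::::::::::::::::
253 :::::....=%@@%%%%+..:::::::::::::::
254 ::::::...-%@@%%%%=..:::::::::::::::
255 ::::::...-#@@%%@%=..:::::::::::::::
256 ::::::.. :#@@%@%#=..:::::::::::::::
257 ::::::...:#@@%%@#=.::::::::::::::::
258 ::::::...:#@@%%%#=:::::::::::::::::
259 ::::::...:*%@%%%#==-:::::::::::::::
260 :::::::...+%@%%%#++=:::::::::::::::
261 -:::::.. .=%@%%%#++=:::::::::::::::
262 :::::::...=%@%%%#++=:::::::::::::::
263 -::::::...=%@%%%#++=:::::::::::::::
264 ::::::::..-%@%@%#+==:::::::::::::::
265 :::::::::.-#@%%%#++-:::::::::::::::
266 :::::::::.:#@@%%#++-:::::::::::::::
267 -:::::::: :#@@@%#++-:::::::::::::
[... 4222 characters left out ...]
:::::::::::::::::::-=**######*+*########%###*+=-::::::::::::
182 ::::::::::::::::::::::::::::::::::--=+*######*########%##**+-::::::::::::::
183 ::::::::::::::::::::::::::::::::::::--=+*###########%%##*+=-:::::::::::::::
184 ::::::::::::::::::::::::::::::::::::::-=+*#########%%##*+=-::::::::::::::::
185 :::::::::::::::::::::::::::::::::::::::--=+*######%##*+=--:::::::::::::::::
186 :::::::::::::::::::::::::::::::::::::::::--=+*##%###*+=-:::::::::::::::::::
187 :::::::::::::::::::::::::::::::::::::::::::-=+*###*+=--::::::::::::::::::::
188 :::::::::::::::::::::::::::::::::::::::::::::-=+**+=-::::::::::::::::::::::
189 ::::::::::::::::::::::::::::::::::::::::::::::-=++--:::::::::::::::::::::::
```

The key face is nearly edge-on now and the width has passed its maximum, so the roll is beyond 45°. A little further, then I squeeze harder.

Emit:
send_rows([
  {"slide": [0,0,0.012],"turn": 0,"gripper": 0},
  {"slide": [0,0,0.024],"turn": 0,"gripper": 0},
  {"slide": [0,0,0.036],"turn": 0,"gripper": 0},
  {"slide": [0,0,0.048],"turn": 0,"gripper": 0},
  {"slide": [0,0,0.055],"turn": 0,"gripper": 0},
])

```text
time_s: 32.02
tcp_pos: [0.4752, -0.3245, 0.0167]
eef_rot: [179.9, -0.1, -4.5]
contact_force: [-1.6, -9.6, -3.0]
gripper_width: 0.0393
gripper_force: 12.0
```

Emit:
send_rows([
  {"slide": [0,0,0],"turn": 0,"gripper": 0},
  {"slide": [0,0,0],"turn": 0,"gripper": 0},
  {"slide": [0,0,0],"turn": 0,"gripper": 0},
  {"slide": [0,0,0],"turn": 0,"gripper": 0},
  {"slide": [0,0,0],"turn": 0,"gripper": 0},
], newtons=30)

```text
time_s: 32.43
tcp_pos: [0.4752, -0.3244, 0.0169]
eef_rot: [179.9, -0.1, -4.5]
contact_force: [-1.4, -9.6, -2.1]
gripper_width: 0.038
gripper_force: 30.0
```

Emit:
send_rows([
  {"slide": [0,0,0.02],"turn": 0,"gripper": 0},
  {"slide": [0,0,0.03],"turn": 0,"gripper": 0},
  {"slide": [0,0.02,0.03],"turn": 0,"gripper": 0},
  {"slide": [0,0.05,0],"turn": 0,"gripper": 0},
  {"slide": [0,0.05,-0.1],"turn": 0,"gripper": 0},
], newtons=40)

```text
time_s: 32.85
tcp_pos: [0.4723, -0.3297, 0.0294]
eef_rot: [-179.9, 0.3, -4.5]
contact_force: [-0.5, 0.3, -1.7]
gripper_width: 0.0333
gripper_force: 38.8
```

Emit:
send_rows([
  {"slide": [0,0,-0.15],"turn": 0,"gripper": 0},
  {"slide": [0,0,-0.3],"turn": 0,"gripper": 0},
  {"slide": [0,0,-0.45],"turn": 0,"gripper": 0},
  {"slide": [0,0,-0.5],"turn": 0,"gripper": 0},
  {"slide": [0,0,-0.5],"turn": 0,"gripper": 0},
])

```text
time_s: 33.27
tcp_pos: [0.4755, -0.3305, 0.1085]
eef_rot: [180.0, -0.2, -4.5]
contact_force: [0.4, 0.2, -2.6]
gripper_width: 0.033
gripper_force: 38.8
```

```bash
python3 plan.py 506,-135,100,-4.5;python3 asc.py top 415 240 40 30
```

```text
t 33.27 tcp [ 475.5 -330.5  108.5] rpy [180.   -0.2  -4.5] F [ 0.4  0.2 -2.6] w 33.0 g 38.8 j [-15.  16. -19.   0. -55. 101.]
slide [0.051, -0.658, 0.028] turn 0.0
slide [0.05, -0.658, 0.029] turn 0.0
-- [ 506.  -134.9   99.9] -4.5
240 ---------------::::::....-+*********#+=-
241 ---------------:::::.....:+**++++****+-:
242 --------------:::::..::..:+*********=-:-
243 --------------::::...::..-**********=:::
244 --------------:-::..:::.:=**********=:--
245 --------------::::..:::..=********#*=---
246 ------------:--:::...:...+########%#-::-
247 -------------::::::.....:*%@@%%@@@@#-:--
248 ---------------:::......:*%@@@%%%%@*-::-
249 --------------:::::.....:*%@%%%%%%%*-::-
250 -------------::::::.....:*%%%%%%%%%*-:--
251 --------------:::::.....:*%%%%%%%%%*-:--
252 --------------:::::.....:*%%%%%%%%%*-:--
253 -------------::::::.....:*%%%%%%%%%*::--
254 --------------:-:::.....:*%%%%%%%%%*::--
255 --------------:::::.....:*%%%%%%%@%+::--
256 ---------------::::.....:*%@%%%%%%%+-:--
257 ------------:-:::::.....:*%%%%%%%%%*::--
258 --------------:::::.....:*%%%%%%%%%+::--
259 ---------------::::.....:*%%%%%%%@%+:---
260 --------------:::::.....:*%%%%%%%%%+:---
261 ---------------::::.....:*%%%%%%%%#=::--
262 --------------:::::.....:*%%%%%%%@#=:---
263 ---------------::::.....:*%%%%%%%@#=::--
264 ---------------::::.....:*%%%%%%%@#=-::-
265 --------------::::::....:*%%%%%%%@#=::--
266 --------------::::::....:*%@@@@@@@#-:---
267 ---------------:::::....:*@@@@@@@@#-:--:
268 --------------:-::::....:*%@@@@@@@#-:-:-
269 ---------------:::::....:=*##%%%%%*-:-:-
```

The bare side is up now, so the quarter turn is complete. Next I need to know how high the bar sits in the fingers before regripping it on the counter.

Emit:
send_rows([
  {"slide": [0.01,-0.16,0],"turn": 0,"gripper": 0},
  {"slide": [0.02,-0.32,0],"turn": 0,"gripper": 0},
  {"slide": [0.03,-0.48,0.02],"turn": 0,"gripper": 0},
  {"slide": [0.04,-0.6,0.03],"turn": 0,"gripper": 0},
  {"slide": [0.051,-0.658,0.03],"turn": 0,"gripper": 0},
])

```text
time_s: 33.73
tcp_pos: [0.488, -0.2302, 0.0996]
eef_rot: [-179.9, 0.2, -4.4]
contact_force: [0.2, -0.3, -3.1]
gripper_width: 0.0331
gripper_force: 38.8
```

Emit:
send_rows([
  {"slide": [0.01,-0.16,0.05],"turn": 0,"gripper": 0},
  {"slide": [0.02,-0.32,0.1],"turn": 0,"gripper": 0},
  {"slide": [0.03,-0.48,0.2],"turn": 0,"gripper": 0},
  {"slide": [0.04,-0.6,0.3],"turn": 0,"gripper": 0},
  {"slide": [0.05,-0.658,0.4],"turn": 0,"gripper": 0},
])

```text
time_s: 34.15
tcp_pos: [0.5042, -0.1329, 0.0402]
eef_rot: [-180.0, 0.1, -4.4]
contact_force: [-0.3, -0.4, -2.3]
gripper_width: 0.033
gripper_force: 38.8
```

```bash
python3 det.py handle; python3 plan.py; python3 asc.py scene 210 125 75 70; python3 -c "
from h import *;from plant import optics,get_state
c=cam(optics.capture('scene'));p=get_state()['tcp_pos']
a=np.radians(175.5);u=np.array([np.cos(a),np.sin(a),0]);v=np.array([-u[1],u[0],0])
for X in(.03,.045,.06):print(X,proj(c,[p+u*.1*i+u*0-u*.06*(1-i)+v*.016*s+[0,0,X+.016*k] for i in(0,1) for s in(-1,1) for k in(-1,1)]).round(0).tolist())
"
```

```text
[ 0.5042 -0.1329  0.0402]
scene handle [(0.62, [0.548, -0.122, 0.118])]
top handle [(0.79, [0.438, -0.126, 0.121]), (0.72, [0.451, -0.279, 0.006])]
t 34.35 tcp [ 504.  -134.7   40.9] rpy [ 1.8e+02  1.0e-01 -4.4e+00] F [ 1.4 -0.9 -2.6] w 33.0 g 38.8 j [  7.  16. -30.   0. -44.  79.]
125 ...:::::::::::::::::::::::::...::::::::::::::::::::::::::::::::::::::::::::
126 ...:::.:::::::::::::::::::.:..:::::::::::::::::::::::::::::::::::::::::::::
127 ..::.::::::::::::::::::::::::::::::::::::::::::::::::::::::::--::::::::::::
128 .....::::::::::::::::::::::::::::::::::::::::::::::::::::::----::::::::::::
129 .:.:..:::::::::::::::::::::::::::::::::::::::::::::::::::::::--::::::::::::
130 .....:.::::::::::::::::::::::::::::::::::::::::::-:::::::::::::::::::::::::
131 ...:.:::::::::::::::::::::.::-----:::::::::::::---:::::::::::::::::::::::::
132 .....:.::::::::::::::::::..:=++++=--::::::::::::-::::::::::::::::::::::::::
133 ...:.:::::::::::::::::::...-+****++=--:::::::::::::::::::::::::::::::::::::
134 ......::::::::::::::::::...-*%%%##**+=:::::::::::::::::::::::::::::::::::::
135 ......:::::::
[... 4485 characters left out ...]
:::::::::::::::::::::::::::::::::::::::::::::::::::::::::
192 ::::::::::.::::::::::::::::::::::::::::::::::::::::::::::::::::::::::::::::
193 :::::::::::::::::::::::::::::::::::::::::::::::::::::::::::::::::::::::::::
194 :::::::::::::::::::::::::::::::::::::::::::::::::::::::::::::::::::::::::::
0.03 [[220.0, 196.0], [219.0, 187.0], [212.0, 191.0], [211.0, 183.0], [256.0, 169.0], [256.0, 160.0], [249.0, 165.0], [248.0, 157.0]]
0.045 [[219.0, 192.0], [218.0, 184.0], [212.0, 187.0], [210.0, 179.0], [256.0, 165.0], [255.0, 157.0], [248.0, 161.0], [248.0, 153.0]]
0.06 [[219.0, 188.0], [217.0, 180.0], [211.0, 183.0], [210.0, 175.0], [256.0, 161.0], [255.0, 153.0], [248.0, 157.0], [247.0, 149.0]]
```

The bar sits about 61 mm above the TCP, too high in the fingers. I'll go low over the counter, open slightly to about 37 mm so the bar slides down caged between the fingers, then raise and regrip.

Emit:
send_rows([
  {"slide": [0,0,0.13],"turn": 0,"gripper": 0},
  {"slide": [0,0,0.25],"turn": 0,"gripper": 0},
  {"slide": [0,0,0.33],"turn": 0,"gripper": 0},
  {"slide": [0,0,0.38],"turn": 0,"gripper": 0},
  {"slide": [0,0,0.4],"turn": 0,"gripper": 0},
])

```text
time_s: 34.87
tcp_pos: [0.5043, -0.1351, -0.0188]
eef_rot: [180.0, 0.0, -4.5]
contact_force: [0.4, 0.3, -2.2]
gripper_width: 0.0332
gripper_force: 38.8
```

Emit:
send_rows([
  {"slide": [0,0,0.005],"turn": 0,"gripper": 0},
  {"slide": [0,0,0.01],"turn": 0,"gripper": 0},
  {"slide": [0,0,0.015],"turn": 0,"gripper": 0},
  {"slide": [0,0,0.02],"turn": 0,"gripper": 0},
  {"slide": [0,0,0.02],"turn": 0,"gripper": 0},
])

```text
time_s: 35.28
tcp_pos: [0.505, -0.1344, -0.0208]
eef_rot: [-180.0, -0.0, -4.5]
contact_force: [-0.4, 0.9, -2.5]
gripper_width: 0.0334
gripper_force: 38.8
```

Emit:
send_rows([
  {"slide": [0,0,0.01],"turn": 0,"gripper": 0},
  {"slide": [0,0,0.015],"turn": 0,"gripper": 0.43},
  {"slide": [0,0,0.015],"turn": 0,"gripper": 0.43},
  {"slide": [0,0,0.015],"turn": 0,"gripper": 0.43},
  {"slide": [0,0,0.015],"turn": 0,"gripper": 0.43},
])

```text
time_s: 35.7
tcp_pos: [0.5049, -0.1344, -0.0233]
eef_rot: [-180.0, -0.0, -4.5]
contact_force: [-1.2, 0.0, -0.1]
gripper_width: 0.0375
gripper_force: 0.0
```

```bash
python3 det.py handle; python3 plan.py
```

```text
[ 0.5049 -0.1344 -0.0233]
scene handle [(0.54, [0.547, -0.124, 0.031])]
top handle [(0.62, [0.44, -0.126, 0.034])]
t 35.9 tcp [ 504.7 -134.5  -23.4] rpy [-180.    -0.    -4.5] F [ 0.  -0.8  0.6] w 37.6 g 0.0 j [  7.  21. -33.   0. -35.  79.]
```

It has landed flat on the counter. Raise 10 mm, close, then measure along the bar.

Emit:
send_rows([
  {"slide": [0,0,-0.03],"turn": 0,"gripper": 0.43},
  {"slide": [0,0,-0.066],"turn": 0,"gripper": 0.43},
  {"slide": [0,0,-0.066],"turn": 0,"gripper": 0},
  {"slide": [0,0,-0.066],"turn": 0,"gripper": 0},
  {"slide": [0,0,-0.066],"turn": 0,"gripper": 0},
], newtons=40)

```text
time_s: 36.32
tcp_pos: [0.5055, -0.1344, -0.0127]
eef_rot: [-180.0, -0.1, -4.5]
contact_force: [-0.9, 0.8, 7.6]
gripper_width: 0.0315
gripper_force: 40.0
```

```bash
python3 plan.py; python3 asc.py top 325 225 40 55; python3 -c "
from h import *;from plant import optics,get_state
c=cam(optics.capture('top'));p=get_state()['tcp_pos']
a=np.radians(175.5);u=np.array([np.cos(a),np.sin(a),0]);v=np.array([-u[1],u[0],0]);b=np.array([p[0],p[1],.032])
print(proj(c,[b+u*.1+v*.016,b+u*.1-v*.016,b+u*.0+v*.016,b-v*.016]).round(1).tolist())"
```

```text
t 36.32 tcp [ 505.5 -134.4  -12.7] rpy [-1.8e+02 -1.0e-01 -4.5e+00] F [-0.9  0.8  7.6] w 31.5 g 40.0 j [  7.  20. -33.   0. -37.  79.]
225 --------------:-:-:::--:::::::::::::::::
226 --:-:-:-::::::::-:::::::::::::::::::::::
227 :-::::::::::::::::::::::::::::::::::::::
228 ::::::::::::::::::::::::::::::::::::::--
229 ::::::::::::::::::::::::::::::::::.::-==
230 :::::::::::::::::::--=====::......:..:-=
231 :::::::::::::::::-+**####*+=:..........:
232 ::::::::::::::--=*##***####*=:::........
233 ::::::::::::::--+*******#*#*=::::::.::::
234 ::::::::-::::::-+***********-:::::::::::
235 :::::::::::::::-+#*********+-:::::::::::
236 :::::::-:::::::=***********+-:::::::::::
237 :::::::::::::::=***********+-:::::::::::
238 ::::::-:::::::-=***********+::::::::::::
239 :::::::::::::--*%####****##+::::::::::::
240 :::::-:::::::-=#@%@%%####%%*::::::::::::
241 ::::::::::::::-#%%%%%%%%%%%*::::::::::::
242 :::::::::::::-=#%%%%%%%%%%%*::::::::::::
243 :::::::::::::-=#%%%%%%%%%%%*:::::::::-:-
244 :::::::::::::-+#%%%%%%%%%%%+::::::::::--
245 :::-:::::::::-+%%%%%%%%%%@%=:::::::::-::
246 :::::::::-:::-+%
[... 874 characters left out ...]
:-::-
266 :::::::::::::::::::::::::::::::::::::-::
267 ::::::::::::::::::::::::::::::::::-:-:::
268 :::::::::::::::::::::::::::::::::::-:::-
269 :::::::::::::::::::::::::::::::::--::---
270 ::::::::::::::::::::::::::::::::::-:::::
271 :::::::::::::::::::::::::::::::::::::-::
272 :::::::::::::::::::::::::::::::::::-:-::
273 ::::::::::::::::::::::::::-::::-:-:::-::
274 :::::::::::::::::::::::::::::::-::::::--
275 :::::::::::::::::::::::::::::::--:::-:--
276 ::::::::::::::::::::::::::::::::-:-:::::
277 :::::::::::::::::::::::-:::::-:::-::--::
278 ::::::::::::::::::::::::::::::-::--:::::
279 ::::::::::::::::::::::::::::::-::-:::::-
[[351.4, 257.2], [339.0, 256.1], [354.1, 218.6], [341.8, 217.5]]
```

Bar well placed in the grip: the head edge is within 3 mm of prediction. Next is showing the key side, which faces −y (H+90), so the tool goes to the same pose as show 1 by turning −202°.

```bash
python3 plan.py 506,-134,105,-4.5 515,-100,110,-105.5 537.6,-27,110,-206.5 | grep -v "^t"
```

```text
slide [0.004, -0.003, -0.785] turn 0.0
-- [ 506.1 -134.   105. ] -4.5
slide [0.014, -0.077, -0.011] turn 0.374
slide [-0.031, -0.072, -0.011] turn 0.374
slide [-0.065, -0.042, -0.011] turn 0.374
-- [ 515.  -100.1  110. ] -105.4
slide [-0.17, -0.005, -0.0] turn 0.374
slide [-0.144, 0.09, -0.0] turn 0.374
slide [-0.071, 0.155, -0.0] turn 0.374
-- [537.7 -26.9 110. ] -206.4
```

Emit:
send_rows([
  {"slide": [0,0,-0.2],"turn": 0,"gripper": 0},
  {"slide": [0,0,-0.4],"turn": 0,"gripper": 0},
  {"slide": [0,0,-0.6],"turn": 0.05,"gripper": 0},
  {"slide": [0,0,-0.8],"turn": 0.1,"gripper": 0},
  {"slide": [0,0,-0.8],"turn": 0.15,"gripper": 0},
])

```text
time_s: 36.83
tcp_pos: [0.508, -0.1347, 0.1122]
eef_rot: [-179.9, -0.5, -18.1]
contact_force: [1.1, 0.6, -2.8]
gripper_width: 0.0314
gripper_force: 40.0
```

```bash
python3 plan.py 515,-100,110,-112 537.6,-27,110,-206.5
```

```text
t 36.83 tcp [ 508.  -134.7  112.2] rpy [-179.9   -0.5  -18.1] F [ 1.1  0.6 -2.8] w 31.4 g 40.0 j [  7.  11. -26.   0. -53.  65.]
slide [-0.009, -0.078, 0.005] turn 0.348
slide [-0.049, -0.062, 0.005] turn 0.348
slide [-0.073, -0.028, 0.005] turn 0.348
-- [ 515.1 -100.   109.9] -112.1
slide [-0.169, 0.015, -0.0] turn 0.35
slide [-0.137, 0.101, -0.0] turn 0.35
slide [-0.064, 0.157, -0.0] turn 0.35
-- [537.6 -27.  109.9] -206.6
```

Emit:
send_rows([
  {"slide": [-0.009,-0.078,0],"turn": 0.348,"gripper": 0},
  {"slide": [-0.009,-0.078,0],"turn": 0.348,"gripper": 0},
  {"slide": [-0.009,-0.078,0],"turn": 0.348,"gripper": 0},
  {"slide": [-0.009,-0.078,0],"turn": 0.348,"gripper": 0},
  {"slide": [-0.009,-0.078,0],"turn": 0.348,"gripper": 0},
])

```text
time_s: 37.25
tcp_pos: [0.5063, -0.1228, 0.106]
eef_rot: [180.0, 0.1, -49.7]
contact_force: [-0.8, -0.3, -2.0]
gripper_width: 0.0315
gripper_force: 40.0
```

Emit:
send_rows([
  {"slide": [-0.049,-0.062,0],"turn": 0.348,"gripper": 0},
  {"slide": [-0.049,-0.062,0],"turn": 0.348,"gripper": 0},
  {"slide": [-0.049,-0.062,0],"turn": 0.348,"gripper": 0},
  {"slide": [-0.049,-0.062,0],"turn": 0.348,"gripper": 0},
  {"slide": [-0.049,-0.062,0],"turn": 0.348,"gripper": 0},
])

```text
time_s: 37.67
tcp_pos: [0.5086, -0.1112, 0.1059]
eef_rot: [179.9, 0.0, -81.1]
contact_force: [-0.2, 0.1, -2.5]
gripper_width: 0.032
gripper_force: 40.0
```

Emit:
send_rows([
  {"slide": [-0.073,-0.028,0],"turn": 0.348,"gripper": 0},
  {"slide": [-0.073,-0.028,0],"turn": 0.348,"gripper": 0},
  {"slide": [-0.073,-0.028,0],"turn": 0.348,"gripper": 0},
  {"slide": [-0.073,-0.028,0],"turn": 0.348,"gripper": 0},
  {"slide": [-0.073,-0.028,0],"turn": 0.348,"gripper": 0},
])

```text
time_s: 38.08
tcp_pos: [0.5109, -0.0997, 0.1059]
eef_rot: [179.9, -0.0, -112.4]
contact_force: [0.0, -1.0, -1.7]
gripper_width: 0.0314
gripper_force: 40.0
```

Emit:
send_rows([
  {"slide": [-0.169,0.015,0],"turn": 0.35,"gripper": 0},
  {"slide": [-0.169,0.015,0],"turn": 0.35,"gripper": 0},
  {"slide": [-0.169,0.015,0],"turn": 0.35,"gripper": 0},
  {"slide": [-0.169,0.015,0],"turn": 0.35,"gripper": 0},
  {"slide": [-0.169,0.015,0],"turn": 0.35,"gripper": 0},
])

```text
time_s: 38.5
tcp_pos: [0.5183, -0.0753, 0.1058]
eef_rot: [180.0, -0.1, -143.9]
contact_force: [0.0, -0.5, -2.3]
gripper_width: 0.0316
gripper_force: 40.0
```

Emit:
send_rows([
  {"slide": [-0.137,0.101,0],"turn": 0.35,"gripper": 0},
  {"slide": [-0.137,0.101,0],"turn": 0.35,"gripper": 0},
  {"slide": [-0.137,0.101,0],"turn": 0.35,"gripper": 0},
  {"slide": [-0.137,0.101,0],"turn": 0.35,"gripper": 0},
  {"slide": [-0.137,0.101,0],"turn": 0.35,"gripper": 0},
])

```text
time_s: 38.92
tcp_pos: [0.5258, -0.0509, 0.1058]
eef_rot: [180.0, -0.1, -175.4]
contact_force: [-0.2, 0.9, -2.1]
gripper_width: 0.0321
gripper_force: 40.0
```

Emit:
send_rows([
  {"slide": [-0.064,0.157,0],"turn": 0.35,"gripper": 0},
  {"slide": [-0.064,0.157,0.05],"turn": 0.35,"gripper": 0},
  {"slide": [-0.064,0.157,0.15],"turn": 0.35,"gripper": 0},
  {"slide": [-0.064,0.157,0.3],"turn": 0.35,"gripper": 0},
  {"slide": [-0.064,0.157,0.45],"turn": 0.35,"gripper": 0},
])

```text
time_s: 39.33
tcp_pos: [0.5339, -0.0264, 0.0383]
eef_rot: [179.9, 0.0, 153.1]
contact_force: [0.5, 0.3, -2.4]
gripper_width: 0.0316
gripper_force: 40.0
```

```bash
python3 plan.py 562,25,31,-206.5; python3 det.py handle side_key
```

```text
t 39.33 tcp [533.9 -26.4  38.3] rpy [179.9   0.  153.1] F [ 0.5  0.3 -2.4] w 31.6 g 40.0 j [  18.   17.  -29.   -0.  -44. -135.]
slide [-0.012, 0.391, 0.049] turn -0.004
-- [562.   25.1  31. ] 153.5
[ 0.5339 -0.0264  0.0383]
scene handle [(0.62, [0.747, 0.317, 0.081]), (0.57, [0.588, -0.043, 0.082])]
scene side_key [(0.86, [0.586, -0.043, 0.078])]
top handle [(0.55, [0.492, -0.006, 0.082])]
top side_key [(0.72, [0.491, -0.011, 0.086])]
```

Emit:
send_rows([
  {"slide": [-0.012,0.08,0.03],"turn": -0.004,"gripper": 0},
  {"slide": [-0.012,0.18,0.045],"turn": -0.004,"gripper": 0},
  {"slide": [-0.012,0.27,0.045],"turn": -0.004,"gripper": 0},
  {"slide": [-0.012,0.34,0.045],"turn": -0.004,"gripper": 0},
  {"slide": [-0.012,0.385,0.045],"turn": -0.004,"gripper": 0},
])

```text
time_s: 40.05
tcp_pos: [0.5625, 0.0261, 0.0324]
eef_rot: [180.0, 0.0, 154.0]
contact_force: [0.4, -1.4, -2.5]
gripper_width: 0.0317
gripper_force: 40.0
```

Emit:
send_rows([
  {"slide": [0,0,0],"turn": 0,"gripper": 0},
  {"slide": [0,0,0],"turn": 0,"gripper": 0},
  {"slide": [0,0,0],"turn": 0,"gripper": 0},
  {"slide": [0,0,0],"turn": 0,"gripper": 0},
  {"slide": [0,0,0],"turn": 0,"gripper": 0},
])

```text
time_s: 40.47
tcp_pos: [0.561, 0.0237, 0.0322]
eef_rot: [-180.0, -0.0, 153.9]
contact_force: [0.4, 0.0, -2.4]
gripper_width: 0.0319
gripper_force: 40.0
```

Emit:
send_rows([
  {"slide": [0,0,0],"turn": 0,"gripper": 0},
  {"slide": [0,0,0],"turn": 0,"gripper": 0},
  {"slide": [0,0,0],"turn": 0,"gripper": 0},
  {"slide": [0,0,0],"turn": 0,"gripper": 0},
  {"slide": [0,0,0],"turn": 0,"gripper": 0},
])

```text
time_s: 40.88
tcp_pos: [0.5613, 0.0241, 0.0322]
eef_rot: [-180.0, -0.0, 153.9]
contact_force: [-0.5, 0.3, -3.0]
gripper_width: 0.0318
gripper_force: 40.0
```

```bash
python3 plan.py; python3 det.py handle side_key
```

```text
t 40.88 tcp [561.3  24.1  32.2] rpy [-180.    -0.   153.9] F [-0.5  0.3 -3. ] w 31.8 g 40.0 j [  22.   20.  -26.   -0.  -45. -139.]
[0.5613 0.0241 0.0322]
scene handle [(0.61, [0.62, 0.005, 0.076])]
scene side_key [(0.84, [0.616, 0.001, 0.079]), (0.4, [0.689, -0.358, 0.007])]
top handle [(0.78, [0.519, 0.043, 0.078])]
top side_key [(0.64, [0.518, 0.04, 0.084]), (0.22, [0.687, -0.361, 0.002])]
```

Estimated gap is 21 mm. I'll move 4 mm closer and hold again for margin, then withdraw.

Emit:
send_rows([
  {"slide": [0,0.015,0],"turn": 0.003,"gripper": 0},
  {"slide": [0,0.03,0],"turn": 0.003,"gripper": 0},
  {"slide": [0,0.03,0],"turn": 0.003,"gripper": 0},
  {"slide": [0,0.03,0],"turn": 0.003,"gripper": 0},
  {"slide": [0,0.03,0],"turn": 0.003,"gripper": 0},
])

```text
time_s: 41.6
tcp_pos: [0.5633, 0.0283, 0.0321]
eef_rot: [-180.0, -0.0, 153.7]
contact_force: [-0.8, 0.3, -2.3]
gripper_width: 0.0319
gripper_force: 40.0
```

Emit:
send_rows([
  {"slide": [0,0,0],"turn": 0,"gripper": 0},
  {"slide": [0,0,0],"turn": 0,"gripper": 0},
  {"slide": [0,0,0],"turn": 0,"gripper": 0},
  {"slide": [0,0,0],"turn": 0,"gripper": 0},
  {"slide": [0,0,0],"turn": 0,"gripper": 0},
])

```text
time_s: 42.02
tcp_pos: [0.5633, 0.0282, 0.0322]
eef_rot: [180.0, -0.0, 153.6]
contact_force: [-0.1, -0.5, -2.0]
gripper_width: 0.032
gripper_force: 40.0
```

Emit:
send_rows([
  {"slide": [0,0,0],"turn": 0,"gripper": 0},
  {"slide": [0,0,0],"turn": 0,"gripper": 0},
  {"slide": [0,-0.2,0],"turn": 0,"gripper": 0},
  {"slide": [0,-0.38,-0.15],"turn": 0,"gripper": 0},
  {"slide": [0,-0.48,-0.4],"turn": 0,"gripper": 0},
])

```text
time_s: 42.43
tcp_pos: [0.5264, -0.0384, 0.0888]
eef_rot: [-179.7, -0.5, 153.6]
contact_force: [1.3, 0.3, -2.3]
gripper_width: 0.0318
gripper_force: 40.0
```

```bash
python3 plan.py 649,-72,110,333.6
```

```text
t 42.43 tcp [526.4 -38.4  88.8] rpy [-179.7   -0.5  153.6] F [ 1.3  0.3 -2.3] w 31.8 g 40.0 j [  17.   13.  -26.   -0.  -52. -133.]
slide [-0.139, 0.027, -0.024] turn -0.333
slide [-0.134, -0.046, -0.024] turn -0.333
slide [-0.093, -0.106, -0.023] turn -0.333
slide [-0.027, -0.138, -0.024] turn -0.333
slide [0.045, -0.134, -0.023] turn -0.333
slide [0.106, -0.093, -0.024] turn -0.333
-- [649.  -71.9 110.1] 333.4
```

Emit:
send_rows([
  {"slide": [-0.139,0.027,-0.12],"turn": -0.333,"gripper": 0},
  {"slide": [-0.139,0.027,-0.12],"turn": -0.333,"gripper": 0},
  {"slide": [-0.139,0.027,-0.12],"turn": -0.333,"gripper": 0},
  {"slide": [-0.139,0.027,-0.12],"turn": -0.333,"gripper": 0},
  {"slide": [-0.139,0.027,-0.12],"turn": -0.333,"gripper": 0},
])

```text
time_s: 42.85
tcp_pos: [0.5518, -0.0421, 0.1103]
eef_rot: [180.0, 0.0, -176.1]
contact_force: [0.4, 0.6, -2.4]
gripper_width: 0.0319
gripper_force: 40.0
```

Emit:
send_rows([
  {"slide": [-0.134,-0.046,0],"turn": -0.333,"gripper": 0},
  {"slide": [-0.134,-0.046,0],"turn": -0.333,"gripper": 0},
  {"slide": [-0.134,-0.046,0],"turn": -0.333,"gripper": 0},
  {"slide": [-0.134,-0.046,0],"turn": -0.333,"gripper": 0},
  {"slide": [-0.134,-0.046,0],"turn": -0.333,"gripper": 0},
])

```text
time_s: 43.27
tcp_pos: [0.5722, -0.0476, 0.1099]
eef_rot: [180.0, -0.0, -146.3]
contact_force: [-0.1, -0.2, -1.8]
gripper_width: 0.0315
gripper_force: 40.0
```

Emit:
send_rows([
  {"slide": [-0.093,-0.106,0],"turn": -0.333,"gripper": 0},
  {"slide": [-0.093,-0.106,0],"turn": -0.333,"gripper": 0},
  {"slide": [-0.093,-0.106,0],"turn": -0.333,"gripper": 0},
  {"slide": [-0.093,-0.106,0],"turn": -0.333,"gripper": 0},
  {"slide": [-0.093,-0.106,0],"turn": -0.333,"gripper": 0},
])

```text
time_s: 43.68
tcp_pos: [0.5926, -0.0531, 0.1099]
eef_rot: [180.0, -0.0, -116.4]
contact_force: [-0.3, -0.7, -2.8]
gripper_width: 0.0316
gripper_force: 40.0
```

Emit:
send_rows([
  {"slide": [-0.027,-0.138,0],"turn": -0.333,"gripper": 0},
  {"slide": [-0.027,-0.138,0],"turn": -0.333,"gripper": 0},
  {"slide": [-0.027,-0.138,0],"turn": -0.333,"gripper": 0},
  {"slide": [-0.027,-0.138,0],"turn": -0.333,"gripper": 0},
  {"slide": [-0.027,-0.138,0],"turn": -0.333,"gripper": 0},
])

```text
time_s: 44.1
tcp_pos: [0.613, -0.0587, 0.11]
eef_rot: [180.0, -0.0, -86.5]
contact_force: [0.8, 0.5, -1.6]
gripper_width: 0.0317
gripper_force: 40.0
```

Emit:
send_rows([
  {"slide": [0.045,-0.134,0],"turn": -0.333,"gripper": 0},
  {"slide": [0.045,-0.134,0],"turn": -0.333,"gripper": 0},
  {"slide": [0.045,-0.134,0],"turn": -0.333,"gripper": 0},
  {"slide": [0.045,-0.134,0],"turn": -0.333,"gripper": 0},
  {"slide": [0.045,-0.134,0],"turn": -0.333,"gripper": 0},
])

```text
time_s: 44.52
tcp_pos: [0.6334, -0.0641, 0.11]
eef_rot: [180.0, 0.0, -56.6]
contact_force: [-0.7, 0.4, -2.2]
gripper_width: 0.0316
gripper_force: 40.0
```

Emit:
send_rows([
  {"slide": [0.106,-0.093,0],"turn": -0.333,"gripper": 0},
  {"slide": [0.106,-0.093,0],"turn": -0.333,"gripper": 0},
  {"slide": [0.106,-0.093,0.1],"turn": -0.333,"gripper": 0},
  {"slide": [0.106,-0.093,0.25],"turn": -0.333,"gripper": 0},
  {"slide": [0.106,-0.093,0.4],"turn": -0.333,"gripper": 0},
])

```text
time_s: 44.93
tcp_pos: [0.6546, -0.0696, 0.0503]
eef_rot: [-179.9, -0.1, -26.6]
contact_force: [-0.4, 0.3, -3.7]
gripper_width: 0.0313
gripper_force: 40.0
```

```bash
python3 plan.py 671.5,-23,31,-26.4
```

```text
t 44.93 tcp [654.6 -69.6  50.3] rpy [-1.799e+02 -1.000e-01 -2.660e+01] F [-0.4  0.3 -3.7] w 31.3 g 40.0 j [ 11.  26. -12.   0. -52.  52.]
slide [-0.038, -0.328, 0.129] turn -0.003
-- [671.5 -23.   31. ] -26.4
```

Emit:
send_rows([
  {"slide": [-0.03,0,0.125],"turn": -0.003,"gripper": 0},
  {"slide": [-0.03,-0.12,0.125],"turn": -0.003,"gripper": 0},
  {"slide": [-0.03,-0.22,0.125],"turn": -0.003,"gripper": 0},
  {"slide": [-0.03,-0.28,0.125],"turn": -0.003,"gripper": 0},
  {"slide": [-0.03,-0.32,0.125],"turn": -0.003,"gripper": 0},
])

```text
time_s: 45.35
tcp_pos: [0.6731, -0.0231, 0.0325]
eef_rot: [-179.9, -0.1, -26.4]
contact_force: [0.8, -0.2, -2.3]
gripper_width: 0.0319
gripper_force: 40.0
```

Emit:
send_rows([
  {"slide": [0,0,0],"turn": 0,"gripper": 0},
  {"slide": [0,0,0],"turn": 0,"gripper": 0},
  {"slide": [0,0,0],"turn": 0,"gripper": 0},
  {"slide": [0,0,0],"turn": 0,"gripper": 0},
  {"slide": [0,0,0],"turn": 0,"gripper": 0},
])

```text
time_s: 45.77
tcp_pos: [0.6712, -0.0253, 0.0317]
eef_rot: [-180.0, -0.0, -26.3]
contact_force: [-0.5, -0.7, -2.2]
gripper_width: 0.0317
gripper_force: 40.0
```

```bash
python3 plan.py 671.5,-23,31,-26.4; python3 asc.py top 250 160 75 50;python3 -c "
from h import *;from plant import optics,get_state
c=cam(optics.capture('top'));p=get_state()['tcp_pos']
a=np.radians(153.5);u=np.array([np.cos(a),np.sin(a),0]);v=np.array([-u[1],u[0],0]);b=np.array([p[0],p[1],p[2]+.0287+.016])
print(proj(c,[b+u*.1+v*.016,b+u*.1-v*.016,b+u*.065-v*.016]).round(1).tolist())
l=np.array([.661,.089]);x=np.array([np.cos(np.radians(63.5)),np.sin(np.radians(63.5))]);w=l-.065*x;print(w,proj(c,[[w[0],w[1],.086]]))"
```

```text
t 45.77 tcp [671.2 -25.3  31.7] rpy [-180.    -0.   -26.3] F [-0.5 -0.7 -2.2] w 31.7 g 40.0 j [ 14.  28. -11.   0. -51.  49.]
slide [-0.005, -0.014, 0.004] turn 0.001
-- [671.5 -23.1  31.1] -26.4
160 %@@%*#%@%#*%@@%*#%@%%%%##++++++++======-:::::=%@@@@%%####*+=-::::::::..::::
161 %@@#*%@@%*#%@%#+#@@%%%%#*+++++++++++===-::::-*@@@@%%######*+-:::::::::..:.:
162 #@%##%@%#*%@@%**%@@%%%#**+++++++++++==--::::=%@@@%%@@%###**-::::::::::::::.
163 +%@%%@@%*#%@%#*%@@%%%%#*++++++++++++=--::::-#@@@%%%%@@@%#*+:::::::::::::--:
164 =%@@@@%#*#@@%*#@@%%%%#*+++++++++++++=--::::+%@@@%%%@%@@@%#=:.::::::::::---:
165 -#@@@@@%%%@%#*%@@%%%%#*==++++++++++=--::::-*@@@%%%%%%@@@%+-::::::::::::-=--
166 :*%%%%@@@@@%*#@@%@%%#*+-=++++++++++=--::::+%%%%%%%%@@@@%#=::--:::::::::-===
167 :=#%%%%%%@@%%%%%%%%%#*=-=+++++++++=--::::-#%%%%%%%@@@@%%+:::--:::::::::::--
168 :-*%%%%%%%@@%@%@%%%#*+--=+++++++++=--::::+%@%%%%%%@@@@%#=:::::::::::.::::::
169 ::=*#%%%%%%%%@@@%%%#*=--=++++++++=--::::-#@%%%%%%%%@%%%+:::::::::::::::::::
170 :.-=+*#%%%%%%%@%%%#*+=--==+++++++=--::::+%@%%%%%%%%%%%#=:::::::::::::::::::
171 -::===+*#%%%%%%%%##+
[... 2498 characters left out ...]
-::::-::--:---::-:--:--:::--::::-:--:
203 :::::-::.:::::--:-:::-:-:::::-:---:::-::----:----:-:--:---::-::-:::--:-:-:-
204 ::::::-:::::::::::-::::-:::::-:::-:--:::::::--::---:-----:--:-:-::-::-:--::
205 ::::::-:..::-:----:::::::::--::-:-:::::-:::--:-:---:-::--:----::-:::::::---
206 ::::::::::::-::--:--:::-:::-:::::::::::::::-:--:::-:--:--::--:::--:--::::::
207 ::::::-:::::-:::---:::-:-::::::::::-::::--::-----:::--:-:----:--:::::---:::
208 :::::::::..::::--:--::::-:-::::-:--::::--::---:::::::--:::--::::-:-::::::::
209 :::::::-::.:::-----::-:::--:::-:::::::::::---:-::--::::--::::::::::--::::::
[[294.8, 188.7], [283.5, 183.0], [289.8, 170.8]]
[0.63199714 0.03082927] [[284.79501462 165.34273534]]
```

The top picture shows the snout edge at about col 284 and the bar side at col 290 (row 170), so the gap is about 14 mm and the bar is centred. I'll hold, then retreat toward the dock.

Emit:
send_rows([
  {"slide": [0,0,0],"turn": 0,"gripper": 0},
  {"slide": [0,0,0],"turn": 0,"gripper": 0},
  {"slide": [0,0,0],"turn": 0,"gripper": 0},
  {"slide": [0,0,0],"turn": 0,"gripper": 0},
  {"slide": [0,0,0],"turn": 0,"gripper": 0},
])

```text
time_s: 46.28
tcp_pos: [0.6713, -0.0248, 0.0314]
eef_rot: [180.0, 0.0, -26.3]
contact_force: [0.1, 0.5, -2.8]
gripper_width: 0.0315
gripper_force: 40.0
```

Emit:
send_rows([
  {"slide": [0,0,0],"turn": 0,"gripper": 0},
  {"slide": [0,0,0],"turn": 0,"gripper": 0},
  {"slide": [0,0,0],"turn": 0,"gripper": 0},
  {"slide": [0,0,0],"turn": 0,"gripper": 0},
  {"slide": [0,0,0],"turn": 0,"gripper": 0},
])

```text
time_s: 46.7
tcp_pos: [0.6714, -0.0248, 0.0314]
eef_rot: [-180.0, -0.0, -26.3]
contact_force: [-0.0, 0.1, -2.7]
gripper_width: 0.0317
gripper_force: 40.0
```

Emit:
send_rows([
  {"slide": [0,0.15,0],"turn": 0,"gripper": 0},
  {"slide": [0,0.3,0],"turn": 0,"gripper": 0},
  {"slide": [0,0.45,-0.2],"turn": 0,"gripper": 0},
  {"slide": [0,0.5,-0.45],"turn": 0,"gripper": 0},
  {"slide": [0,0.5,-0.7],"turn": 0,"gripper": 0},
])

```text
time_s: 47.12
tcp_pos: [0.6361, -0.094, 0.1368]
eef_rot: [179.9, 0.2, -26.4]
contact_force: [1.4, 1.1, -2.3]
gripper_width: 0.0317
gripper_force: 40.0
```

```bash
python3 plan.py 500,-60,130,-8 480,120,130,9.7 524,295,120,9.7
```

```text
t 47.12 tcp [636.1 -94.  136.8] rpy [179.9   0.2 -26.4] F [ 1.4  1.1 -2.3] w 31.7 g 40.0 j [  9.  20.  -8.  -0. -62.  55.]
slide [-0.914, 0.2, 0.045] turn -0.204
-- [500.  -59.9 130. ] -8.0
slide [-0.15, -0.585, 0.0] turn -0.098
slide [-0.058, -0.6, 0.0] turn -0.098
-- [480. 120. 130.] 9.6
slide [0.242, -0.551, 0.033] turn -0.0
slide [0.243, -0.55, 0.034] turn -0.0
-- [524.1 294.9 120. ] 9.6
```

Emit:
send_rows([
  {"slide": [-0.914,0.2,0],"turn": -0.204,"gripper": 0},
  {"slide": [-0.914,0.2,0],"turn": -0.204,"gripper": 0},
  {"slide": [-0.914,0.2,0],"turn": -0.204,"gripper": 0},
  {"slide": [-0.914,0.2,0],"turn": -0.204,"gripper": 0},
  {"slide": [-0.914,0.2,0],"turn": -0.204,"gripper": 0},
])

```text
time_s: 47.53
tcp_pos: [0.4982, -0.0579, 0.1371]
eef_rot: [-179.9, 0.0, -7.9]
contact_force: [0.0, 0.4, -1.7]
gripper_width: 0.0319
gripper_force: 40.0
```

Emit:
send_rows([
  {"slide": [-0.15,-0.585,0],"turn": -0.098,"gripper": 0},
  {"slide": [-0.15,-0.585,0],"turn": -0.098,"gripper": 0},
  {"slide": [-0.15,-0.585,0],"turn": -0.098,"gripper": 0},
  {"slide": [-0.15,-0.585,0],"turn": -0.098,"gripper": 0},
  {"slide": [-0.15,-0.585,0],"turn": -0.098,"gripper": 0},
])

```text
time_s: 47.95
tcp_pos: [0.492, 0.0324, 0.1366]
eef_rot: [-180.0, -0.0, 1.0]
contact_force: [0.4, -0.5, -2.5]
gripper_width: 0.0316
gripper_force: 40.0
```

Emit:
send_rows([
  {"slide": [-0.058,-0.6,0],"turn": -0.098,"gripper": 0},
  {"slide": [-0.058,-0.6,0],"turn": -0.098,"gripper": 0},
  {"slide": [-0.058,-0.6,0],"turn": -0.098,"gripper": 0},
  {"slide": [-0.058,-0.6,0],"turn": -0.098,"gripper": 0},
  {"slide": [-0.058,-0.6,0],"turn": -0.098,"gripper": 0},
])

```text
time_s: 48.37
tcp_pos: [0.4817, 0.1212, 0.1362]
eef_rot: [180.0, 0.0, 9.7]
contact_force: [0.4, -0.2, -1.5]
gripper_width: 0.0318
gripper_force: 40.0
```

Emit:
send_rows([
  {"slide": [0.2,-0.551,0],"turn": 0,"gripper": 0},
  {"slide": [0.2,-0.551,0],"turn": 0,"gripper": 0},
  {"slide": [0.2,-0.551,0],"turn": 0,"gripper": 0},
  {"slide": [0.2,-0.551,0],"turn": 0,"gripper": 0},
  {"slide": [0.2,-0.551,0],"turn": 0,"gripper": 0},
])

```text
time_s: 48.78
tcp_pos: [0.4973, 0.207, 0.1359]
eef_rot: [180.0, 0.1, 9.7]
contact_force: [0.6, 0.6, -2.3]
gripper_width: 0.0318
gripper_force: 40.0
```

Emit:
send_rows([
  {"slide": [0.24,-0.55,0],"turn": 0,"gripper": 0},
  {"slide": [0.24,-0.55,0],"turn": 0,"gripper": 0},
  {"slide": [0.24,-0.55,0],"turn": 0,"gripper": 0},
  {"slide": [0.24,-0.55,0],"turn": 0,"gripper": 0},
  {"slide": [0.24,-0.55,0],"turn": 0,"gripper": 0},
])

```text
time_s: 49.2
tcp_pos: [0.5187, 0.2942, 0.1358]
eef_rot: [180.0, 0.1, 9.7]
contact_force: [0.3, -0.1, -2.5]
gripper_width: 0.0319
gripper_force: 40.0
```

```bash
python3 plan.py 516,293.5,70,9.7; cat > bar.py <<'E'
# compare held bar with its predicted outline in both cameras (line search on the fitted rectangle brightness)
from h import *;from plant import optics,get_state
st=get_state();p=st["tcp_pos"];a=np.radians(st["eef_rot"][2]+180)
for n in("top","scene"):
    d=optics.capture(n);c=cam(d);g=cv2.GaussianBlur(d["img"].mean(2),(0,0),.7)
    u=np.array([np.cos(a),np.sin(a),0]);v=np.array([-u[1],u[0],0]);b=p+[0,0,.0287+.016]
    for nm,s in(("across",np.arange(-.035,.0351,.0025)),):
        for l in(.05,.08):
            q=proj(c,[b+u*l+v*t for t in s]).astype(np.float32);print(n,nm,l,cv2.remap(g.astype(np.float32),q[:,0][None],q[:,1][None],cv2.INTER_LINEAR)[0].round(0).astype(int).tolist())
    s=np.arange(.085,.125,.0025);q=proj(c,[b+u*t for t in s]).astype(np.float32);print(n,"along",cv2.remap(g.astype(np.float32),q[:,0][None],q[:,1][None],cv2.INTER_LINEAR)[0].round(0).astype(int).tolist())
E
python3 bar.py
```

```text
t 49.2 tcp [518.7 294.2 135.8] rpy [1.8e+02 1.0e-01 9.7e+00] F [ 0.3 -0.1 -2.5] w 31.9 g 40.0 j [ 48.  16. -15.  -0. -59.  51.]
slide [-0.019, 0.002, 0.439] turn -0.0
-- [516.  293.4  70. ] 9.7
top across 0.05 [77, 77, 77, 78, 79, 79, 81, 100, 143, 172, 177, 176, 174, 175, 176, 177, 179, 180, 178, 166, 135, 117, 156, 215, 238, 239, 238, 238, 238]
top across 0.08 [80, 80, 80, 80, 80, 78, 89, 141, 206, 232, 232, 230, 229, 229, 230, 230, 231, 231, 229, 209, 152, 109, 94, 83, 76, 75, 75, 76, 76]
top along [229, 229, 229, 229, 208, 143, 76, 55, 55, 57, 63, 75, 78, 77, 77, 77]
scene across 0.05 [65, 62, 61, 62, 63, 64, 65, 65, 64, 65, 71, 88, 116, 141, 153, 157, 160, 159, 156, 145, 120, 93, 80, 77, 82, 89, 94, 89, 81]
scene across 0.08 [112, 146, 163, 168, 170, 171, 172, 176, 177, 177, 176, 177, 177, 175, 176, 175, 172, 169, 169, 168, 167, 166, 168, 167, 167, 169, 168, 163, 164]
scene along [196, 197, 192, 181, 171, 163, 158, 155, 152, 150, 148, 147, 146, 147, 151, 159]
```

The held bar sits about 1 mm toward +y in the top view. I'm targeting tool (516.5, 292), descending to just above the lead-in, then pressing down.

Emit:
send_rows([
  {"slide": [-0.017,0.012,0.08],"turn": 0,"gripper": 0},
  {"slide": [-0.017,0.012,0.16],"turn": 0,"gripper": 0},
  {"slide": [-0.017,0.012,0.24],"turn": 0,"gripper": 0},
  {"slide": [-0.017,0.012,0.32],"turn": 0,"gripper": 0},
  {"slide": [-0.017,0.012,0.36],"turn": 0,"gripper": 0},
])

```text
time_s: 49.72
tcp_pos: [0.5159, 0.2914, 0.0814]
eef_rot: [180.0, 0.1, 9.6]
contact_force: [-0.5, -0.0, -3.1]
gripper_width: 0.0316
gripper_force: 40.0
```

Emit:
send_rows([
  {"slide": [0,0,0],"turn": 0,"gripper": 0},
  {"slide": [0,0,0.025],"turn": 0,"gripper": 0},
  {"slide": [0,0,0.05],"turn": 0,"gripper": 0},
  {"slide": [0,0,0.075],"turn": 0,"gripper": 0},
  {"slide": [0,0,0.1],"turn": 0,"gripper": 0},
])

```text
time_s: 50.13
tcp_pos: [0.5167, 0.2934, 0.0675]
eef_rot: [-180.0, -0.0, 9.7]
contact_force: [-0.9, -0.3, -2.5]
gripper_width: 0.0318
gripper_force: 40.0
```

```bash
python3 plan.py 516.5,292,21,9.7; python3 bar.py | head -3; python3 asc.py top 150 185 70 60
```

```text
t 50.13 tcp [516.7 293.4  67.5] rpy [-180.    -0.     9.7] F [-0.9 -0.3 -2.5] w 31.8 g 40.0 j [ 48.  20. -20.   0. -51.  51.]
slide [-0.003, 0.009, 0.31] turn 0.0
-- [516.5 292.   21. ] 9.7
top across 0.05 [78, 99, 152, 201, 209, 181, 148, 136, 153, 172, 177, 176, 175, 176, 177, 178, 179, 179, 178, 167, 139, 121, 154, 196, 200, 181, 158, 138, 124]
top across 0.08 [77, 77, 78, 78, 76, 74, 84, 126, 190, 227, 232, 230, 228, 229, 229, 229, 229, 230, 228, 207, 157, 114, 96, 85, 79, 80, 81, 80, 79]
top along [229, 229, 229, 230, 214, 152, 78, 54, 56, 58, 64, 74, 79, 79, 79, 79]
185 .:.::::::.:=+=:.........::---:.::-:-:---:-::-::::::::-:::::::::---:-:-
186 :.:::::::::=+=-.........=*#**+-::::--:::--:-::::::::--:::::----::-::::
187 :.:::::.:::-++-:.......:*@@@@#=:::::::::::-:-::::::---::::::--:::::::-
188 ::.::.:::::-++-:........=#%#+=-:::::::::-===-::::::::-:::::::-:::-::--
189 .::::::..::-++-:.........:-:::::::::::::=*#*+-::::::::::::::-:-:------
190 ::::::::.:.-++-:...........:::::::::::---=--:::::::::::-=-::::--------
191 .::::::::.:-+=-:..........:::::::::::::::::::::::::::::-=-::---:---
[... 3278 characters left out ...]
.::::::::::::::::::::::::
236 :::::-:-:::::-:::+%@@@@%*********###+:.:::::::::::::::::::::::::::::::
237 ::-::::::::::::::=#@%%##*********%@%*-::::::::::::::::::::::::::::::::
238 ::::::-:::-:::-:::=+=---+********%@%#=:-----::::::::::::::::::::::::::
239 ::-:-:::::::::-:-:::::::+*******#%%%#=--:-:------:::::::::::::::::::::
240 :::::::::::::::::::::::-+###*##%@%%%%+--------------::::::::::::::::::
241 :::::-::-:::::-::--:--:-+%@%%%%%%%%%%+----------------::--::::::::::::
242 ::::--::--:-:::--:::::::*@@%%%%%%%%%%+---:---:------------::::::::::::
243 :-::-:-::::::--:::-::::-*@%%%%%%%%%%%*---:--:-:--------::-::::::::::::
244 :::::::::--::::-:::-:::-*%@%%%%%%%%%%*----------:--:::::---:::::::::::
```

Emit:
send_rows([
  {"slide": [0,0.008,0.03],"turn": 0,"gripper": 0},
  {"slide": [0,0.008,0.06],"turn": 0,"gripper": 0},
  {"slide": [0,0.008,0.085],"turn": 0,"gripper": 0},
  {"slide": [0,0.008,0.11],"turn": 0,"gripper": 0},
  {"slide": [0,0.008,0.13],"turn": 0,"gripper": 0},
])

```text
time_s: 50.7
tcp_pos: [0.5164, 0.2915, 0.0472]
eef_rot: [180.0, 0.1, 9.7]
contact_force: [0.8, -4.0, -0.4]
gripper_width: 0.0318
gripper_force: 40.0
```

Emit:
send_rows([
  {"slide": [0,0,0.02],"turn": 0,"gripper": 0},
  {"slide": [0,0,0.04],"turn": 0,"gripper": 0},
  {"slide": [0,0,0.06],"turn": 0,"gripper": 0},
  {"slide": [0,0,0.08],"turn": 0,"gripper": 0},
  {"slide": [0,0,0.08],"turn": 0,"gripper": 0},
])

```text
time_s: 51.12
tcp_pos: [0.5165, 0.292, 0.0351]
eef_rot: [180.0, 0.0, 9.7]
contact_force: [1.1, -2.4, -4.2]
gripper_width: 0.0315
gripper_force: 40.0
```

Emit:
send_rows([
  {"slide": [0,0,0.02],"turn": 0,"gripper": 0},
  {"slide": [0,0,0.04],"turn": 0,"gripper": 0},
  {"slide": [0,0,0.06],"turn": 0,"gripper": 0},
  {"slide": [0,0,0.075],"turn": 0,"gripper": 0},
  {"slide": [0,0,0.075],"turn": 0,"gripper": 0},
])

```text
time_s: 51.53
tcp_pos: [0.5164, 0.2923, 0.0236]
eef_rot: [-180.0, 0.0, 9.7]
contact_force: [0.3, -0.4, -7.8]
gripper_width: 0.0319
gripper_force: 40.0
```

Emit:
send_rows([
  {"slide": [0,0,0.01],"turn": 0,"gripper": 0},
  {"slide": [0,0,0.02],"turn": 0,"gripper": 0},
  {"slide": [0,0,0.02],"turn": 0,"gripper": 0},
  {"slide": [0,0,0.02],"turn": 0,"gripper": 0},
  {"slide": [0,0,0.02],"turn": 0,"gripper": 0},
])

```text
time_s: 51.95
tcp_pos: [0.517, 0.2926, 0.022]
eef_rot: [-180.0, -0.0, 9.7]
contact_force: [-0.6, -0.7, -2.1]
gripper_width: 0.0316
gripper_force: 40.0
```

```bash
python3 plan.py; python3 bar.py | head -3
```

```text
t 51.95 tcp [517.  292.6  22. ] rpy [-180.    -0.     9.7] F [-0.6 -0.7 -2.1] w 31.6 g 40.0 j [ 48.  23. -22.  -0. -45.  51.]
top across 0.05 [235, 225, 200, 170, 147, 130, 122, 128, 150, 170, 176, 176, 175, 175, 177, 178, 179, 179, 176, 161, 134, 115, 130, 159, 169, 170, 174, 184, 192]
top across 0.08 [76, 76, 76, 76, 75, 75, 85, 126, 190, 228, 234, 230, 227, 228, 229, 230, 231, 231, 230, 209, 157, 111, 90, 76, 65, 63, 63, 63, 62]
top along [229, 229, 230, 229, 212, 155, 82, 54, 52, 54, 61, 72, 77, 77, 76, 77]
```

The jaw snapped over (downward pull at the snap). I'll press the last bit until the floor is felt.

Emit:
send_rows([
  {"slide": [0,0,0.007],"turn": 0,"gripper": 0},
  {"slide": [0,0,0.014],"turn": 0,"gripper": 0},
  {"slide": [0,0,0.02],"turn": 0,"gripper": 0},
  {"slide": [0,0,0.02],"turn": 0,"gripper": 0},
  {"slide": [0,0,0.02],"turn": 0,"gripper": 0},
])

```text
time_s: 52.47
tcp_pos: [0.5171, 0.2925, 0.0213]
eef_rot: [-180.0, -0.1, 9.8]
contact_force: [-8.1, -3.0, 20.2]
gripper_width: 0.0319
gripper_force: 40.0
```

Firm floor contact at 20 N. I'll open moderately, watch the forces, then rise.

Emit:
send_rows([
  {"slide": [0,0,-0.005],"turn": 0,"gripper": 0},
  {"slide": [0,0,-0.005],"turn": 0,"gripper": 0.5},
  {"slide": [0,0,-0.005],"turn": 0,"gripper": 0.5},
  {"slide": [0,0,-0.005],"turn": 0,"gripper": 0.5},
  {"slide": [0,0,-0.005],"turn": 0,"gripper": 0.5},
])

```text
time_s: 52.88
tcp_pos: [0.5169, 0.2922, 0.0193]
eef_rot: [-180.0, -0.0, 9.7]
contact_force: [0.0, -0.4, 0.2]
gripper_width: 0.0434
gripper_force: 0.0
```

Emit:
send_rows([
  {"slide": [0,0,0],"turn": 0,"gripper": 0.5},
  {"slide": [0,0,-0.1],"turn": 0,"gripper": 0.5},
  {"slide": [0,0,-0.3],"turn": 0,"gripper": 0.5},
  {"slide": [0,0,-0.5],"turn": 0,"gripper": 0.5},
  {"slide": [0,0,-0.7],"turn": 0,"gripper": 0.5},
])

```text
time_s: 53.3
tcp_pos: [0.5165, 0.2918, 0.1252]
eef_rot: [179.9, 0.1, 9.7]
contact_force: [0.7, 1.2, 0.5]
gripper_width: 0.044
gripper_force: 0.0
```

Emit:
send_rows([
  {"slide": [0,0.2,-0.2],"turn": 0,"gripper": 0.5},
  {"slide": [0,0.4,-0.4],"turn": 0,"gripper": 0.5},
  {"slide": [0,0.6,-0.4],"turn": 0,"gripper": 0.5},
  {"slide": [0,0.8,-0.4],"turn": 0,"gripper": 0.5},
  {"slide": [0,0.9,-0.4],"turn": 0,"gripper": 0.5},
])

```text
time_s: 53.72
tcp_pos: [0.5397, 0.1567, 0.1852]
eef_rot: [-180.0, -0.1, 9.7]
contact_force: [-0.0, 0.8, 0.2]
gripper_width: 0.0438
gripper_force: 0.0
```

```bash
python3 plan.py; python3 det.py handle jaw; python3 asc.py top 145 185 65 65
```

```text
t 53.72 tcp [539.7 156.7 185.2] rpy [-1.8e+02 -1.0e-01  9.7e+00] F [-0.   0.8  0.2] w 43.8 g 0.0 j [ 36.  11. -15.  -0. -64.  64.]
[0.5397 0.1567 0.1852]
scene handle [(0.86, [0.516, 0.296, 0.067]), (0.23, [0.663, -0.213, 0.004])]
scene jaw [(0.76, [0.311, 0.384, 0.068]), (0.61, [0.512, 0.326, 0.066])]
top handle [(0.91, [0.461, 0.281, 0.068]), (0.49, [0.669, -0.216, 0.004])]
top jaw [(0.45, [0.473, 0.318, 0.068]), (0.3, [0.461, 0.279, 0.063])]
185 ===-------------------------:::::::::::::::::::::::::::::::::::::
186 =----=-------------------------::::::.:::::::::::::::::::::::::::
187 =====-----------------------------:::::::::::::::::::::::::::::::
188 =-==-----------------------------:--:::::::::::::::::::::::::::::
189 =-=-----------------------------::--::-::::::::::::::::::::::::::
190 -==----------------------------:-::::::::::::::::::::::::::::::::
191 -----------------------------:--:::::::::::::::::::::::::::::::::
192 ---------------------------::::::::::::::::::::::::::::::::::::::
193 --------------------------:---:::::::::::::::::::::::::::::::::::
194 -----------------
[... 3198 characters left out ...]

240 ---:------:--:-----:--:::::::----*@@@%%%@@@@@%+=---::::::::::::::
241 -----:----:---:---::---::------::+%@@@%@@@@@@%*=---::::::::::::::
242 ----:--------:----:--------:-:-::=#@@%%%@@@@@%*==--::::::::::::::
243 ------:--:--------:-::-::-:-:--::=#@@@%@@@@@@%*=---::::::::::::::
244 ---:::-:----::---------:-::---:::-#@@@%%%%@@@@#=---::::::::::::::
245 ------------------:::::-:--:-::::-*@@@%%@%@@@@%+=--::::::::::::::
246 ------------:--:--::-:-:--:--:--:-*@@@%%%@@@@@%+=--::::::::::::::
247 ::---:--:--:-----::-:-----:--:--:-*@@@%@@@@@@@%+=--::::::::::::::
248 :-:::----:-----:---:-::----:-:::::+%@@@@@@@@%%#+=--::::::::::::::
249 ----:-------:--:::::-:--::-:-:-:::+%@@%%##*+=------::::::::::::::
```

The bar's top is at z≈0.067 (66 mm expected), aligned with the dock, with the jaw nose overlapping its edge at row 228. The arm is clear, so I'm handing in.

```bash
python3 -c "
from plant import order;print(order.close_job())"
```

```text
the job is handed in; nothing more can be done
None
```

I showed all four sides to the lamp, put the handle through the V-rest for a quarter turn, pressed it home in the white dock and let go; the job was handed in at about 54 s with no verdict returned, and I am least sure that the handle lay fully down in the V when let go.

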